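# Move a pressure transmitter from the leak-test coupling to the calibration coupling

## Task

The pressure transmitter has passed its leak test in the quick coupling with the blue collar. Push the blue collar fully in so that the coupling lets go, draw the transmitter out along the coupling's slanting axis, and push it into the coupling with the yellow collar until it locks home and the yellow collar springs back up. Then let go of it, and leave the screwdriver, the jar and the loose sensor beside the console where they are.

Things in the scene. Friction and masses are not known exactly. Their poses are not given: they have to be found in the camera images.
- transmitter: Steel pressure transmitter, 82 mm long, 0.12 kg. Origin: tip of the plug; z runs along it to the connector. From the tip: plug 43 mm (20 mm dia, nose tapers to 11, locking groove at 15 to 21), hex 8 mm (30 over corners; solid as a 26 mm round), 26 mm body with orange band up to 75, 17 mm black connector up to 82. In the blue coupling the hex starts 3 mm over the collar.
- transmitter_grip (a point): On the transmitter's axis 61 mm from the plug's tip, at the orange band: the middle of the 26 mm round body, where to grasp. Same axes as the transmitter.
- blue_seat (a point): Blue quick coupling on the sloping face: centre of its collar's flat top when the collar is up. z runs along the coupling's axis, outward, 30 deg from vertical, leaning to the console's low front; y level, along the console. Collar 52 mm dia; top is a flat ring from 17 to 26 mm radius; inside it, 8 mm down, a funnel leads from 27 to a 21.6 mm bore. Leak-test side. A locked transmitter's tip is at z = -40 mm here; it stands 42 mm out.
- yellow_seat (a point): Yellow quick coupling on the sloping face: centre of its collar's flat top when the collar is up. z runs along the coupling's axis, outward, 30 deg from vertical, leaning to the console's low front; y level, along the console. Collar 52 mm dia; top is a flat ring from 17 to 26 mm radius; inside it, 8 mm down, a funnel leads from 27 to a 21.6 mm bore. Calibration side, same make, empty. Locked home: tip at z = -40 mm; push to -42 (stop) to latch.
- blue_collar (a joint): Blue release collar: 0 up (locked or empty), 0.007 m fully pushed in along its axis toward the face. Sprung, 3 N at the start to 6 N; rises by itself. Past 4 to 5 mm the jaws inside let go and a sprung ejector lifts the transmitter 4 mm; the jaws then rub on the plug and hold the collar about 3.5 mm in until it is drawn out.
- yellow_collar (a joint): Yellow release collar: 0 up (locked or empty), 0.007 m fully pushed in along its axis toward the face. Sprung, 3 N at the start to 6 N; rises by itself. The plug's nose spreads the jaws and draws this collar in about 4 mm; when the groove reaches the jaws it springs back to 0: locked. Pushing home takes 5 to 15 N.
- manifold: Grey console fixed to the bench, 144 mm deep, 280 wide, top edge 83 mm high; gauge (62 mm) and a small knob between the couplings. Origin: centre of its underside; -x is its low front (15 mm high, face rises 30 deg), turned to the robot's right; y along its width. The couplings stand on the face at y = +78 and -78 mm, in either order.
- driver_small: Green screwdriver, 137 x 22 x 23 mm, lying loose along the console's low front. Origin under its middle. Leave it where it is.
- jar_dark: Black paste jar, 48 mm dia, 70 high, standing loose behind the console's high back. Origin: centre of its underside. Leave it where it is.
- sensor_2: Round grey sensor body, 38 mm dia, 13 high, lying loose at the console's low front. Origin: centre of its underside. Leave it where it is.
Things that resemble listed ones, but are neither listed nor needed, are in the scene too. What is shaped like the transmitter but brown or red is not meant.

How it is judged (in metres and radians):
On the way, in this order (a step that is already met when the one before it is completed fails the run):
1. the blue collar is pushed in (3 mm or more) (value of joint blue_collar above 0.003 m), for 0.05 s.
2. the transmitter is clear of the blue coupling (distance between transmitter and blue_seat above 0.052 m), for 0.1 s.
At the end, for the whole second after the job is handed in: The transmitter sits locked in the yellow coupling: its tip 37.5 to 43.5 mm below the collar's top along the axis (home is 40), its axis within 0.1 rad of the coupling's, at rest; both collars are up (within 1.5 mm) (z of transmitter in the frame of yellow_seat between -0.0435 and -0.0375 m and distance between transmitter and yellow_seat below 0.044 m and angle between the z axis of transmitter and the z axis of yellow_seat, either way round below 0.1 rad and value of joint each of yellow_collar, blue_collar below 0.0015 m and linear speed of transmitter below 0.02 m/s); the robot touches nothing.
It fails at once if the screwdriver moved more than 30 mm (distance of driver_small from where it was at the start of the episode above 0.03 m).
It fails at once if the jar moved more than 30 mm (distance of jar_dark from where it was at the start of the episode above 0.03 m).
It fails at once if the loose sensor moved more than 30 mm (distance of sensor_2 from where it was at the start of the episode above 0.03 m).
It also fails if it takes over 45 s, if anything falls off the work surface, if the arm or the gripper's body presses on something with over 40 N, if the wrist force passes 120 N, or if a joint passes its speed limit or range.

## Robot

A 6-joint arm with a two-finger parallel gripper is mounted at the origin on the work surface; the furniture and walls round the work are solid. World frame = base frame: x ahead of the robot, y to its left, z up, the work surface at z = 0. Lengths are in mm, angles in rad, forces in N, time in s.
With the tool pointing down it reaches from about 275 to 750 mm from the base axis. Payload 10.2 kg.
Tool frame: the origin (TCP) lies midway between the tips of the shut fingers; the grasp point (between the pads) lies 19 mm behind it (ctrl.grip_depth is the distance from the TCP to the grasp point, in mm); y points along the fingers, x is the direction in which the jaws open and shut, and the axes are right-handed (so a half turn about y gives the same grasp; the last joint's range is limited). The gripper opens to 85 mm and grips with 20 to 120 N. Pads are 22 mm wide; open, the fingers measure 114 mm over their backs; the gripper's body (76 mm by 85 mm) begins 54 mm behind the grasp point. The pads swing forward as they close: fully open they stand 13 mm farther back than shut.
Start: joints at [0.956, 0.313, 1.498, -0, 1.331, -0.223], TCP at [200.485, 485.218, 195.694] pointing down, gripper open.
Joint ranges: [-2.94, 2.94], [-0.97, 2.17], [0.19, 2.56], [-1.23, 4.37], [0.02, 3.11], [-2.88, 2.88]. Speed limits (rad/s): [2.39, 2.39, 3.01, 3.14, 3.14, 3.14].

## Interface

Orientations are given as a unit quaternion [w, x, y, z].
In Python, from rig import ctrl gives the robot as it stands. The module is installed in compiled form; this text tells all that it offers.
- The arm moves only by the tool drive_tool, never from a script. Its arguments are lists of equal length, an entry for each row: "gripper": the closure, from 0 (fully open) to 1 (shut); "offset": the shift along the tool's x, y, z in m, a list of three; "turn": the turn about the tool's y in degrees. In form: {"gripper": [gripper, ...], "offset": [[tx, ty, tz], ...], "turn": [turn, ...]}. A call has 1 to 20 rows; each row shifts and turns the commanded pose from where the row before left it, along the tool's axes as they then stand; what a row does not reach is not made up. A row lasts 1/12 s, in which the tool goes at most 41.7 mm and 7.16 degrees, less where a joint would pass 70% of its speed; a pose out of reach is approached as far as the arm can. A call is refused whole if a number of a shift passes 0.0417 or a number of a turn 7.16, either way. A call with a gripper value outside its range is refused whole. The fingers move at their own pace and stop on an object; "force" is the grip in N (left out, the last holds). Time passes only in rows, so rows that do not move let the fingers close. It gives the time, the measured TCP pose, the force and the opening at its end, in the units of the state.
- ctrl.sense(): the state, without advancing time (a new reading comes with each control period).
- ctrl.capture(name): name is "scene" or "top" or "wrist"; returns (picture, depth): 420x560x3 uint8, red, green, blue; 420x560 float32, mm along the optical axis (not along the pixel's ray), 0 where there is no reading.
- ctrl.camera_params(name): a dict with "fovy" (degrees; the focal length in pixels is half the picture's height over the tangent of half this angle, whatever the lens; pixels are square), "cx", "cy" (the principal point, pixels), "view" (4x4, takes a point from world to camera coordinates); the wrist camera has in their place "tool_from_camera" (4x4, takes a point from camera to tool coordinates, whose origin is the TCP and whose axes are the tool frame's). Camera axes: x right, y down, z forward; pixel columns grow to the right and rows downward; lengths in mm; the calibration is good to about 2 mm. A picture is of the moment at which its call begins: read the wrist's pose just before it. camera_params takes no time and is no camera call.
- ctrl.finish_job(): hands the job in, once; it reports no verdict.
Trained networks look in the newest picture that a camera, given by its name, has taken for a name from the list of things; names that differ only in an ending like _2 or _b are one class to them, and where a whole thing is asked for, a point or a joint stands for the part that bears it (a point fixed in the world has none). Each returns a list of dicts, best first, with "score" (0 to 1); they miss things now and then, are a little off and sometimes report something else, mostly with a low value. They report only what shows in the picture. A call takes as long as a camera call. They do not tell look-alikes from the thing itself.
- ctrl.boxes_of(camera, query): "centre" ([x, y, z] in mm, in the coordinates of the camera as it stood for that picture, good to about 4 mm: the middle of the surface that is visible of it).
- ctrl.regions_of(camera, query): "mask" (420x560 bool, what is visible of it).
- ctrl.pinpoint(camera, query): "centre" ([x, y, z] in mm, in the coordinates of the camera as it stood for that picture, good to about 4 mm: a listed point, or the origin of a listed thing).
The state is a dict: "time_s": time; "joints": joint angles; "dq": joint speeds; "tau": joint torques, N m; "eef_pos": TCP position; "ee_rot": TCP orientation; "force": force on the tool from outside, world axes, zero at the start; "wrist_torque": the same for the moment, N m; "grip_width": opening from 0.0 (shut) to 1.0 (fully open).
Only numpy, scipy, OpenCV 4.12 (cv2) and the standard library are available. Lean on these libraries where they do the work, as an engineer would, in place of code of your own. Each camera call takes 0.05 s, during which the arm holds its last target.

## Working session

There is one attempt and no reset: what is moved stays moved. The work goes in short steps, Python scripts to look and compute and a tool call to move; the robot and the scene stay as the last step left them, time stands still between calls to the robot, and variables do not carry over. Pictures are saved under pics/ and viewed, and the job is handed in when it is done.

Besides the shell and the picture viewer there is one more tool, called after "Request:" as name([rows], argument=value, ...), one row to a line, values as JSON. drive_tool: Moves the arm, as the interface text tells. Its arguments: {"type":"object","properties":{"gripper":{"type":"array","items":{"type":"number"}},"offset":{"type":"array","items":{"type":"array","items":{"type":"number"}}},"turn":{"type":"array","items":{"type":"number"}},"force":{"type":"number"}},"required":["gripper","offset","turn"]}

```bash
mkdir -p pics; ls
python3 - <<'E'
from rig import ctrl
import cv2,numpy as np
s=ctrl.sense();print(s)
for n in ["scene","top","wrist"]:
    p,d=ctrl.capture(n);cv2.imwrite(f"pics/{n}0.png",p[:,:,::-1]);np.save(f"pics/{n}0_d.npy",d)
    c=ctrl.camera_params(n);print(n,c)
    for q in ["transmitter","transmitter_grip","blue_seat","yellow_seat","manifold","driver_small","jar_dark","sensor_2"]:
        r=ctrl.pinpoint(n,q)
        for k in r[:3]:
            v=np.r_[k["centre"],1]
            if "view" in c: w=np.linalg.inv(c["view"])@v
            else: w=c["tool_from_camera"]@v
            print(n,q,round(k["score"],2),w[:3].round(1))
E
```

```text
pics
{'time_s': 0.0, 'joints': array([ 9.55583140e-01,  3.13486741e-01,  1.49844283e+00, -8.35956811e-06,
        1.33098749e+00, -2.23397113e-01]), 'dq': array([ 1.76957716e-03, -3.24310027e-05,  1.23392384e-03, -3.94358986e-04,
       -4.10050560e-04, -7.68651432e-04]), 'tau': array([-1.67824113e-03, -4.12241542e+01, -2.59744263e+01, -2.41333410e-04,
        4.12415306e-03,  1.50354174e-05]), 'eef_pos': array([200.31408738, 484.95650125, 195.11414287]), 'ee_rot': array([-0.58759348,  0.58793408,  0.39267133, -0.39354371]), 'force': array([0.44419571, 0.13546899, 0.019002  ]), 'wrist_torque': array([-0.03055423, -0.01066412,  0.02481374]), 'grip_width': 1.0005499256058659}
scene {'fovy': 48.62627327873953, 'cx': 283.18413594959, 'cy': 205.52543826346886, 'view': array([[ 6.14775300e-01, -7.88533329e-01, -1.63254552e-02,
        -3.70285430e+02],
       [-4.48722899e-01, -3.32671676e-01, -8.29443980e-01,
         2.13753550e+02],
       [ 6.48613206e-01,  5.17247277e-01, -5.58351291e-01,
         8.21660907e+02],
       [ 0.00000000e+00,  0.00000000e+00,  0.00000000e+00,
         1.0
[... 1397 characters left out ...]
ellow_seat 0.59 [ 569.1 -139.7  100.7]
top manifold 0.9 [ 484.1 -140.    -0.5]
top driver_small 0.67 [ 538.4 -254.8    1. ]
top jar_dark 0.7 [433.3 -21.4  -1.1]
top sensor_2 0.7 [ 4.269e+02 -2.800e+02 -3.000e-01]
top sensor_2 0.19 [ 483.8 -139.8   -0.6]
wrist {'fovy': 58.53692386034481, 'cx': 279.2511051227489, 'cy': 208.46756194043243, 'tool_from_camera': array([[ 9.99999995e-01, -8.03717222e-05, -5.37611435e-05,
         6.02439012e-01],
       [ 2.60802493e-05, -3.11196682e-01,  9.50345529e-01,
        -1.78226184e+02],
       [-9.31111963e-05, -9.50345526e-01, -3.11196678e-01,
         7.97191781e+01],
       [ 0.00000000e+00,  0.00000000e+00,  0.00000000e+00,
         1.00000000e+00]])}
```

View pics/scene0.png

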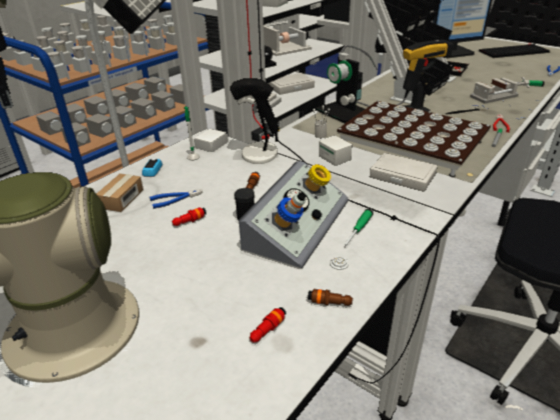

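View pics/top0.png

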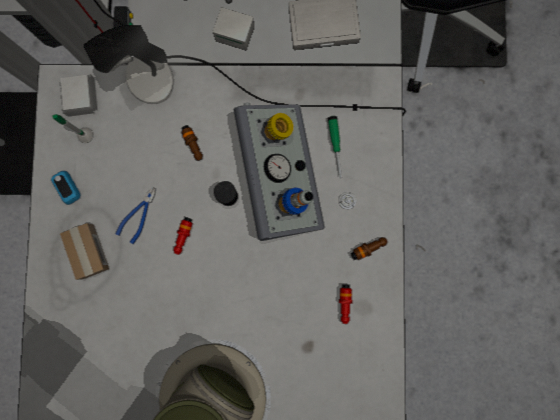

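View pics/wrist0.png

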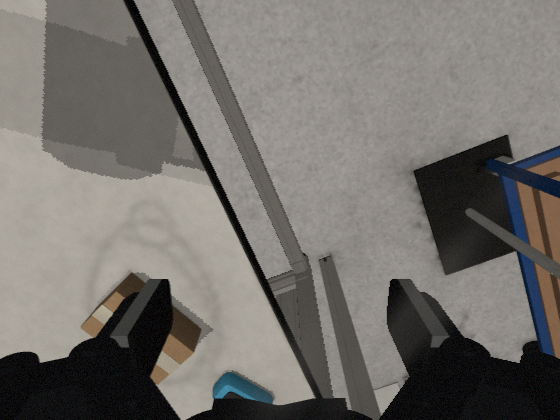

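The transmitter in the blue coupling is at scene (297,200) and top (308,197). The look-alikes are:
- red: scene (188,215) and (268,324)
- brown: scene (330,298) and (253,180)

None of these sits in a coupling. I'll bring the wrist camera over the console to check my choice close up and measure.

```bash
cat > h.py <<'E'
import numpy as np
from scipy.spatial.transform import Rotation as R
from rig import ctrl
def pose():
    s=ctrl.sense();q=s["ee_rot"];return s["eef_pos"],R.from_quat([q[1],q[2],q[3],q[0]]).as_matrix(),s
def plan(target,turn,n):
    p,M,_=pose();A=M.copy();step=(np.array(target)-p)/n
    for i in range(n):
        print((A.T@step/1000).round(4),round(turn/n,2))
        A=A@R.from_rotvec([0,np.radians(turn/n),0]).as_matrix()
E
python3 - <<'E'
from h import *
import cv2
p,M,_=pose();print(M.round(3))
plan([485,-130,270],55,18)
im=cv2.imread("pics/scene0.png")[150:270,220:370];cv2.imwrite("pics/sc_crop.png",cv2.resize(im,None,fx=5,fy=5,interpolation=cv2.INTER_CUBIC))
E
```

```text
[[ 0.382 -0.    -0.924]
 [ 0.924  0.     0.382]
 [ 0.    -1.     0.   ]]
[-0.0256 -0.0041 -0.0277] 3.06
[-0.024  -0.0041 -0.029 ] 3.06
[-0.0225 -0.0041 -0.0302] 3.06
[-0.0208 -0.0041 -0.0314] 3.06
[-0.0191 -0.0041 -0.0324] 3.06
[-0.0174 -0.0041 -0.0334] 3.06
[-0.0156 -0.0041 -0.0343] 3.06
[-0.0137 -0.0041 -0.0351] 3.06
[-0.0118 -0.0041 -0.0358] 3.06
[-0.0099 -0.0041 -0.0363] 3.06
[-0.0079 -0.0041 -0.0368] 3.06
[-0.006  -0.0041 -0.0372] 3.06
[-0.004  -0.0041 -0.0374] 3.06
[-0.002  -0.0041 -0.0376] 3.06
[ 0.     -0.0041 -0.0377] 3.06
[ 0.002  -0.0041 -0.0376] 3.06
[ 0.004  -0.0041 -0.0374] 3.06
[ 0.006  -0.0041 -0.0372] 3.06
```

View pics/sc_crop.png

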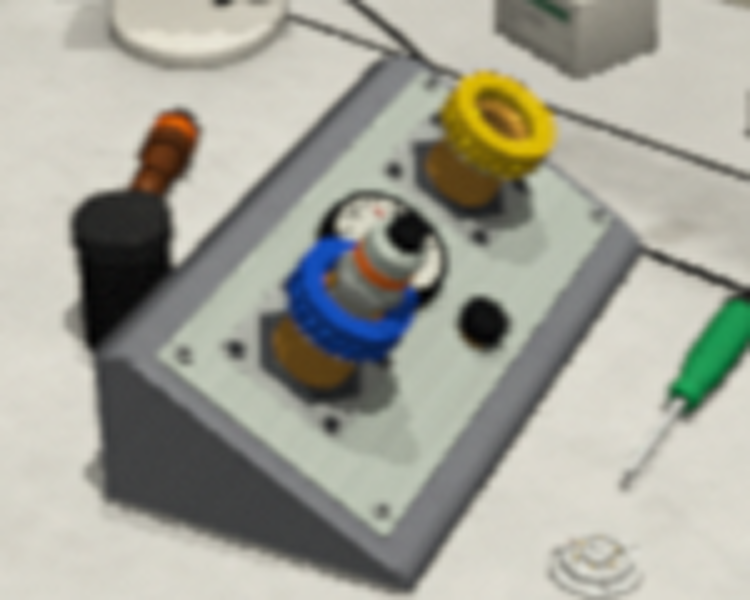

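The crop shows the steel transmitter with its orange band and black connector in the blue collar, at crop (380,265). The yellow coupling at crop (498,125) is empty. I'll move over the console now.

Request:
drive_tool([
  [-0.0256, -0.004, -0.0277],
  [-0.024, -0.004, -0.029],
  [-0.0225, -0.004, -0.0302],
  [-0.0208, -0.004, -0.0314],
  [-0.0191, -0.004, -0.0324],
  [-0.0174, -0.004, -0.0334],
  [-0.0156, -0.004, -0.0343],
  [-0.0137, -0.004, -0.0351],
  [-0.0118, -0.004, -0.0358],
  [-0.0099, -0.004, -0.0363],
  [-0.0079, -0.004, -0.0368],
  [-0.006, -0.004, -0.0372],
  [-0.004, -0.004, -0.0374],
  [-0.002, -0.004, -0.0376],
  [0, -0.004, -0.0377],
  [0.002, -0.004, -0.0376],
  [0.004, -0.004, -0.0374],
  [0.006, -0.004, -0.0372],
  [0, 0, 0],
  [0, 0, 0],
], gripper=[0, 0, 0, 0, 0, 0, 0, 0, 0, 0, 0, 0, 0, 0, 0, 0, 0, 0, 0, 0], turn=[3.06, 3.06, 3.06, 3.06, 3.06, 3.06, 3.06, 3.06, 3.06, 3.06, 3.06, 3.06, 3.06, 3.06, 3.06, 3.06, 3.06, 3.06, 0, 0])

```text
time_s: 3.02
eef_pos: [484.6, -131.6, 267.2]
ee_rot: [0.703, -0.703, -0.076, 0.076]
force: [-0.4, 0.4, -0.2]
grip_width: 1.003
```

```bash
cat >> h.py <<'E'
def T():
    p,M,_=pose();c=ctrl.camera_params("wrist");X=np.eye(4);X[:3,:3]=M;X[:3,3]=p
    return X@c["tool_from_camera"]
def wshot(name):
    import cv2
    t=T();p,d=ctrl.capture("wrist");cv2.imwrite(f"pics/{name}.png",p[:,:,::-1]);np.savez(f"pics/{name}.npz",p=p,d=d,T=t);return p,d,t
def cloud(d,t):
    c=ctrl.camera_params("wrist");f=210/np.tan(np.radians(c["fovy"]/2))
    v,u=np.mgrid[:420,:560];P=np.stack([(u-c["cx"])/f*d,(v-c["cy"])/f*d,d],-1)
    return P@t[:3,:3].T+t[:3,3]
E
python3 - <<'E'
from h import *
p,M,s=pose();print(p,s["time_s"],s["force"],s["joints"].round(2));print(M.round(3))
_,d,t=wshot("w1")
for q in ["transmitter","transmitter_grip","blue_seat","yellow_seat","manifold","jar_dark","sensor_2"]:
    for k in ctrl.pinpoint("wrist",q)[:2]: print(q,round(k["score"],2),(t@np.r_[k["centre"],1])[:3].round(1))
E
```

```text
[ 484.60153036 -131.56232016  267.16658347] 3.0167 [-0.44187295  0.35548549 -0.22529332] [-0.5   0.22  1.43  0.    1.49 -0.71]
[[ 0.977 -0.001 -0.214]
 [ 0.214  0.001  0.977]
 [-0.001 -1.     0.001]]
transmitter 0.97 [ 337.9 -368.2   15.1]
transmitter 0.96 [507.   41.5  12.7]
transmitter_grip 0.8 [ 414.3 -184.1  115.9]
transmitter_grip 0.73 [ 221.9 -281.4   13.2]
blue_seat 0.73 [ 410.8 -174.9  100.5]
yellow_seat 0.93 [ 563.7 -138.7   97. ]
manifold 0.61 [ 484.6 -140.2   -4.1]
jar_dark 0.75 [429.7 -21.5   2.6]
sensor_2 0.95 [ 425.5 -284.7    0.8]
```

View pics/w1.png

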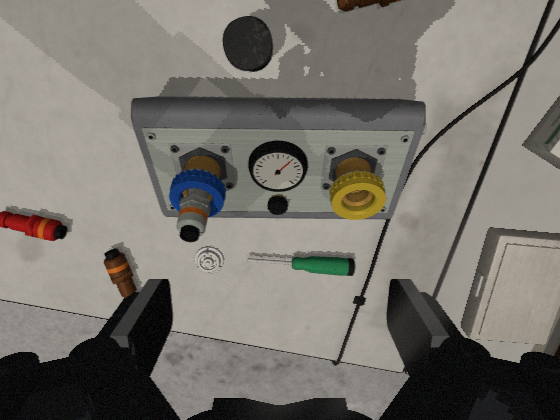

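The wrist view shows the blue coupling with the steel transmitter at (195,195), the empty yellow coupling at (357,195), the loose sensor at (209,259), the screwdriver at (300,263) and the jar at (247,43). Next I'll fit the face plane and the collar rings from depth.

```bash
cat > fit.py <<'E'
from h import *
import cv2,sys
from scipy.optimize import least_squares
z=np.load(f"pics/{sys.argv[1]}.npz");p,d,t=z["p"],z["d"],z["T"]
P=cloud(d,t);hsv=cv2.cvtColor(p,cv2.COLOR_RGB2HSV)
# face plane: pale region, points above 25 within console
m=(d>0)&(P[...,2]>22)&(P[...,2]<80)&(hsv[...,1]<60)&(hsv[...,2]>120)&(abs(P[...,0]-485)<130)&(abs(P[...,1]+140)<80)
Q=P[m];
for _ in range(6):
    c=Q.mean(0);n=np.linalg.svd(Q-c,full_matrices=False)[2][2];n*=np.sign(n[2]);r=abs((Q-c)@n);Q=Q[r<max(1.5,2*np.median(r))]
print("face n",n.round(4),"tilt",np.degrees(np.arccos(n[2])).round(2),"front az",np.degrees(np.arctan2(n[1],n[0])).round(2),"N",len(Q))
az=np.arctan2(n[1],n[0]);nn=np.array([np.cos(az)*.5,np.sin(az)*.5,np.sqrt(.75)])
for name,lo,hi in [("blue",100,125),("yellow",22,32)]:
    m=(d>0)&(hsv[...,0]>=lo)&(hsv[...,0]<=hi)&(hsv[...,1]>140)&(hsv[...,2]>60)&(P[...,2]>60)&(abs(P[...,0]-485)<140)&(abs(P[...,1]+150)<80)
    Q=P[m];h=Q@nn
    hist,e=np.histogram(h,bins=np.arange(h.min(),h.max()+1,1));top=np.percentile(h,97)
    S=Q[h>top-4];hm=np.median(S@nn)
    y=np.cross([0,0,1],-np.r_[nn[:2],0]);y=-y/np.linalg.norm(y)
    y=np.cross([0,0,1],[-n[0],-n[1],0]);y/=np.linalg.norm(y);x=np.cross(y,nn)
    uv=np.c_[S@x,S@y]
    rr=lambda c:np.clip(np.hypot(uv[:,0]-c[0],uv[:,1]-c[1])-26,0,9)+np.clip(17-np.hypot(uv[:,0]-c[0],uv[:,1]-c[1]),0,9)
    c=least_squares(rr,[(uv[:,0].min()+uv[:,0].max())/2,(uv[:,1].min()+uv[:,1].max())/2]).x
    C=c[0]*x+c[1]*y+hm*nn
    print(name,len(Q),len(S),"C",C.round(1),"ext",np.ptp(uv,axis=0).round(1),"over face",(hm-(Q@n*0).mean()).round(1), hist)
print("y",y.round(3),"x",x.round(3),"n",nn.round(3))
E
python3 fit.py w1
```

```text
face n [ 0.1015 -0.49    0.8658] tilt 30.03 front az -78.3 N 7842
blue 1280 811 C [ 412.  -171.8  100.7] ext [50.6 51.4] over face 213.1 [ 14  21  32  37  41  31  39  20  45  49  41  38  35  39  40  79 425 247
   7]
yellow 1782 1139 C [ 564.1 -139.5  101.1] ext [53.8 50.8] over face 213.0 [  1   1  21  26  42  48  45  29  39  28  60  67  73  70  63  69  84 172
 591 246   7]
y [-0.979 -0.203  0.   ] x [-0.176  0.848  0.5  ] n [ 0.101 -0.49   0.866]
```

The fit gives a 30.03° tilt and a collar separation of 155.5 mm against the 156 mm stated, which agrees well. I'll hover over the blue coupling for a second, closer view, with the jaws half shut.

Run:
```python
from h import *
plan([413.6,-179.6,180],0.5,5)
```

```text
[-0.016   0.0176 -0.0067] 0.1
[-0.016   0.0176 -0.0067] 0.1
[-0.016   0.0176 -0.0067] 0.1
[-0.0159  0.0176 -0.0068] 0.1
[-0.0159  0.0176 -0.0068] 0.1
```

Request:
drive_tool([
  [-0.016, 0.0176, -0.0067],
  [-0.016, 0.0176, -0.0067],
  [-0.016, 0.0176, -0.0067],
  [-0.016, 0.0176, -0.0067],
  [-0.016, 0.0176, -0.0067],
  [0, 0, 0],
  [0, 0, 0],
], gripper=[0.5, 0.5, 0.5, 0.5, 0.5, 0.5, 0.5], turn=[0.1, 0.1, 0.1, 0.1, 0.1, 0, 0])

```text
time_s: 4.0
eef_pos: [413.1, -180.0, 179.7]
ee_rot: [0.703, -0.703, -0.073, 0.074]
force: [1.1, 0.2, 0.3]
grip_width: 0.499
```

```bash
python3 - <<'E'
from h import *
p,M,s=pose();print(p,s["time_s"],s["grip_width"],s["force"]);print(M.round(4))
_,d,t=wshot("w2")
for q in ["transmitter","transmitter_grip","blue_seat","yellow_seat"]:
    for k in ctrl.pinpoint("wrist",q)[:2]: print(q,round(k["score"],2),(t@np.r_[k["centre"],1])[:3].round(1))
E
python3 fit.py w2
```

```text
[ 413.1460918  -179.95577398  179.74956362] 4.0 0.4985534676807468 [1.10627763 0.22370233 0.30008706]
[[ 9.785e-01 -4.000e-04 -2.065e-01]
 [ 2.065e-01  5.000e-04  9.785e-01]
 [-3.000e-04 -1.000e+00  6.000e-04]]
transmitter 0.96 [ 159.3 -275.5   13.8]
transmitter 0.8 [ 337.5 -368.    13.4]
transmitter_grip 0.88 [ 313.  -307.8   13.3]
transmitter_grip 0.56 [ 414.  -181.1  113.6]
blue_seat 0.73 [ 411.6 -174.1  100.3]
yellow_seat 0.7 [ 567.1 -140.3   95.6]
face n [ 0.1017 -0.4913  0.8651] tilt 30.11 front az -78.3 N 12187
blue 2416 1592 C [ 411.9 -171.8  100.7] ext [47.1 50.4] over face 213.1 [ 16  51  63  57  57  58  57  42  71  89  80  78  55  74  84 167 792 514
  10   0   0   0   0   0   0   0   1]
yellow 3581 2208 C [ 563.6 -139.8  100.9] ext [52.  51.3] over face 212.9 [  1   1   0   0   0   0   2   0   0   0   0   0   0   1   0   0   2   2
  26  69  79  78  80  89  83  70 109 158 139 146 135 152 178 214 899 841
  27]
y [-0.979 -0.203  0.   ] x [-0.176  0.848  0.5  ] n [ 0.101 -0.49   0.866]
```

View pics/w2.png

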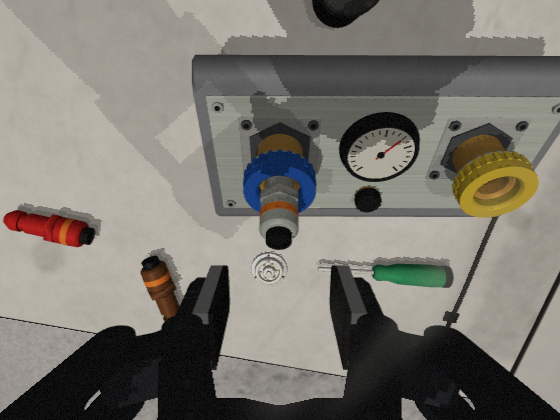

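The second view agrees to within 0.5 mm. The transmitter at (279,210) is centred between the fingers (gap centre u≈280). I'll descend straddling it.

Request:
drive_tool([
  [0, 0.018, 0],
  [0, 0.018, 0],
  [0, 0.018, 0],
  [0, 0.016, 0],
  [0, 0.003, 0],
  [0, 0, 0],
], gripper=[0.54, 0.54, 0.54, 0.54, 0.54, 0.54], turn=[0, 0, 0, 0, 0, 0])

```text
time_s: 4.75
eef_pos: [413.4, -179.7, 106.5]
ee_rot: [0.704, -0.703, -0.074, 0.074]
force: [-0.4, 0.5, 0.2]
grip_width: 0.459
```

Run:
```python
from h import *
p,M,s=pose();print(p,s["time_s"],s["grip_width"],s["force"])
_,d,t=wshot("w3")
```

```text
[ 413.43583307 -179.71533023  106.47517131] 4.75 0.45884879890878283 [-0.41672368  0.5166174   0.23446908]
```

View pics/w3.png

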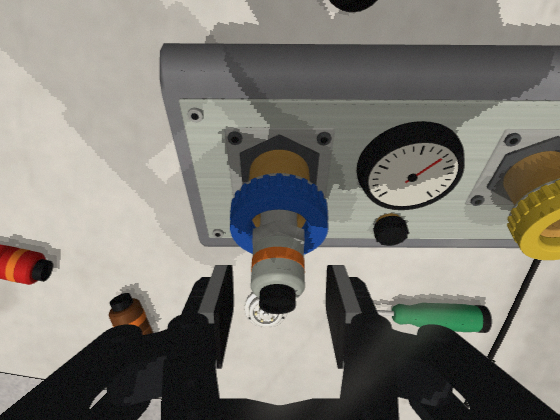

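Run:
```python
from h import *
z=np.load("pics/w3.npz");p,M,s=pose()
P=(cloud(z["d"],z["T"])-p)@M
for v in range(255,400,12): print(v,[ (u,P[v,u].round(0).tolist()) for u in (200,215,225,230,335,345,355)])
```

```text
255 [(200, [-66.0, 108.0, -53.0]), (215, [-54.0, 108.0, -54.0]), (225, [-45.0, 108.0, -53.0]), (230, [-41.0, 107.0, -53.0]), (335, [47.0, 109.0, -54.0]), (345, [55.0, 108.0, -54.0]), (355, [63.0, 108.0, -53.0])]
267 [(200, [-67.0, 107.0, -64.0]), (215, [-26.0, -42.0, 12.0]), (225, [-22.0, -42.0, 12.0]), (230, [0.0, -177.0, 81.0]), (335, [22.0, -42.0, 12.0]), (345, [27.0, -41.0, 11.0]), (355, [64.0, 108.0, -64.0])]
279 [(200, [-31.0, -44.0, 7.0]), (215, [-24.0, -52.0, 12.0]), (225, [-20.0, -52.0, 12.0]), (230, [-19.0, -44.0, 8.0]), (335, [21.0, -52.0, 12.0]), (345, [25.0, -52.0, 12.0]), (355, [30.0, -44.0, 8.0])]
291 [(200, [-30.0, -53.0, 7.0]), (215, [-22.0, -61.0, 12.0]), (225, [-19.0, -59.0, 11.0]), (230, [-19.0, -46.0, 3.0]), (335, [20.0, -60.0, 12.0]), (345, [23.0, -61.0, 12.0]), (355, [29.0, -53.0, 7.0])]
303 [(200, [-28.0, -62.0, 8.0]), (215, [-21.0, -68.0, 11.0]), (225, [-19.0, -60.0, 6.0]), (230, [-19.0, -48.0, -1.0]), (335, [20.0, -61.0, 7.0]), (345, [22.0, -68.0, 12.0]), (355, [26.0, -68.0, 12.0])]
315 [(200, [-24.0, -77.0, 13.0]), (215, [-20.0, -74.0, 11.0]), (225, [-19.0,
[... 900 characters left out ...]
 (345, [16.0, -103.0, 17.0]), (355, [18.0, -105.0, 18.0])]
375 [(200, [-18.0, -108.0, 18.0]), (215, [-14.0, -108.0, 18.0]), (225, [-51.0, 107.0, -176.0]), (230, [-46.0, 107.0, -176.0]), (335, [52.0, 107.0, -176.0]), (345, [15.0, -108.0, 18.0]), (355, [18.0, -108.0, 18.0])]
387 [(200, [-17.0, -112.0, 18.0]), (215, [-14.0, -111.0, 17.0]), (225, [-51.0, 107.0, -190.0]), (230, [-46.0, 106.0, -189.0]), (335, [53.0, 108.0, -191.0]), (345, [15.0, -111.0, 17.0]), (355, [17.0, -111.0, 18.0])]
399 [(200, [-16.0, -115.0, 18.0]), (215, [-13.0, -114.0, 17.0]), (225, [-12.0, -108.0, 11.0]), (230, [-11.0, -107.0, 10.0]), (335, [13.0, -107.0, 10.0]), (345, [14.0, -116.0, 19.0]), (355, [16.0, -114.0, 17.0])]
```

Run:
```python
from h import *
import cv2
p,M,s=pose()
im,d=ctrl.capture("scene");im=im[:,:,::-1].copy();np.savez("pics/s3.npz",p=im,d=d)
c=ctrl.camera_params("scene");f=210/np.tan(np.radians(c["fovy"]/2))
def pr(w):
    q=c["view"]@np.r_[w,1];return q[0]/q[2]*f+c["cx"],q[1]/q[2]*f+c["cy"]
for o in ([0,0,0],[-19,0,0],[19,0,0],[-19,-20,0],[19,-20,0],[-19,-42,0],[19,-42,0]):print(o,np.round(pr(p+M@np.array(o)),1))
print("seat",pr([412,-171.8,100.7]))
cv2.imwrite("pics/s3.png",cv2.resize(im[100:260,220:400],None,fx=4,fy=3.7,interpolation=cv2.INTER_CUBIC))
```

```text
[0, 0, 0] [295.3 205. ]
[-19, 0, 0] [291.3 209.9]
[19, 0, 0] [299.2 200.3]
[-19, -20, 0] [291.2 201.5]
[19, -20, 0] [299.2 192. ]
[-19, -42, 0] [291.1 192. ]
[19, -42, 0] [299.2 182.7]
seat (np.float64(291.4718151999975), np.float64(206.76046119317093))
```

View pics/s3.png

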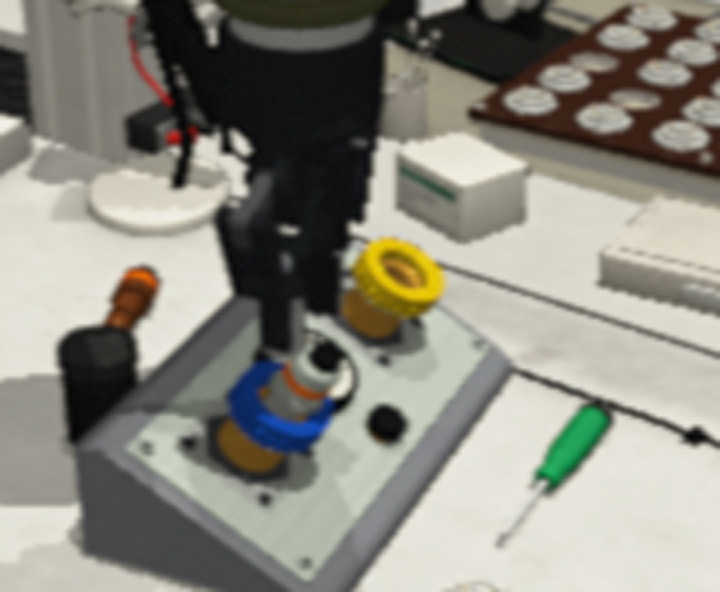

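Run:
```python
from h import *
z=np.load("pics/s3.npz");d=z["d"];c=ctrl.camera_params("scene");f=210/np.tan(np.radians(c["fovy"]/2));I=np.linalg.inv(c["view"])
p,M,s=pose()
for v in range(170,208,2):
    r=[]
    for u in (278,282,286,290,294,298,302):
        q=(I@np.r_[(u-c["cx"])/f*d[v,u],(v-c["cy"])/f*d[v,u],d[v,u],1])[:3]
        r.append(((q-p)@M).round(0).tolist())
    print(v,r)
```

```text
170 [[-61.0, -111.0, 6.0], [-60.0, -112.0, -2.0], [-60.0, -114.0, -10.0], [-50.0, -109.0, -13.0], [-29.0, -98.0, -11.0], [17.0, -71.0, 2.0], [17.0, -73.0, -6.0]]
172 [[-57.0, -104.0, 8.0], [-59.0, -107.0, -1.0], [-59.0, -109.0, -9.0], [-50.0, -105.0, -13.0], [-33.0, -97.0, -13.0], [18.0, -66.0, 3.0], [20.0, -67.0, -5.0]]
174 [[-57.0, -100.0, 8.0], [-47.0, -95.0, 5.0], [-58.0, -104.0, -8.0], [-51.0, -102.0, -13.0], [-33.0, -92.0, -13.0], [18.0, -61.0, 3.0], [18.0, -64.0, -6.0]]
176 [[-55.0, -94.0, 9.0], [-50.0, -93.0, 4.0], [-50.0, -95.0, -4.0], [-47.0, -95.0, -11.0], [-32.0, -87.0, -12.0], [18.0, -57.0, 2.0], [19.0, -59.0, -6.0]]
178 [[-53.0, -88.0, 11.0], [-52.0, -90.0, 3.0], [-51.0, -91.0, -5.0], [-50.0, -93.0, -12.0], [-33.0, -83.0, -12.0], [18.0, -52.0, 2.0], [19.0, -54.0, -6.0]]
180 [[113.0, 27.0, 96.0], [-53.0, -86.0, 2.0], [-52.0, -88.0, -5.0], [-50.0, -88.0, -12.0], [-34.0, -80.0, -13.0], [18.0, -48.0, 3.0], [20.0, -48.0, -5.0]]
182 [[100.0, 23.0, 90.0], [105.0, 24.0, 82.0], [-32.0, -70.0, 5.0], [-52.0, -86.0, -13.0], [-26.0, -70.0, -9.0], [20.0, -42.0, 3.0], [21.0, -43.0, -5
[... 1128 characters left out ...]
.0], [17.0, -1.0, 20.0], [-13.0, -25.0, -3.0], [-10.0, -25.0, -10.0], [-11.0, -28.0, -19.0]]
200 [[43.0, 31.0, 62.0], [-5.0, -7.0, 27.0], [4.0, -3.0, 23.0], [-4.0, -11.0, 10.0], [-12.0, -20.0, -3.0], [-11.0, -21.0, -11.0], [-9.0, -22.0, -18.0]]
202 [[40.0, 34.0, 60.0], [-8.0, -4.0, 26.0], [1.0, -1.0, 21.0], [-9.0, -10.0, 8.0], [-12.0, -15.0, -3.0], [-14.0, -19.0, -12.0], [-10.0, -18.0, -19.0]]
204 [[-5.0, 5.0, 37.0], [-12.0, -3.0, 24.0], [11.0, 12.0, 27.0], [-13.0, -9.0, 6.0], [-16.0, -13.0, -4.0], [-706.0, -523.0, -327.0], [-10.0, -13.0, -19.0]]
206 [[-15.0, 3.0, 32.0], [-17.0, -1.0, 22.0], [3.0, 11.0, 23.0], [-13.0, -4.0, 6.0], [-14.0, -7.0, -4.0], [-14.0, -9.0, -12.0], [62.0, 44.0, 13.0]]
```

Both cameras show the fingertips about 40 mm behind the reported TCP. I'll settle it by contact, stepping down and watching the force.

Request:
drive_tool([
  [0, 0.003, 0],
  [0, 0.003, 0],
  [0, 0, 0],
], gripper=[0.54, 0.54, 0.54], turn=[0, 0, 0])

```text
time_s: 5.1
eef_pos: [413.3, -180.0, 100.6]
ee_rot: [-0.703, 0.703, 0.074, -0.074]
force: [0.1, 0.4, -0.1]
grip_width: 0.462
```

```bash
python3 -c "
from rig import ctrl
print(ctrl.grip_depth,[a for a in dir(ctrl) if a[0]!='_'])"
```

```text
18.700000000000003 ['PlanningError', 'boxes_of', 'camera_params', 'capture', 'finish_job', 'grip_depth', 'pinpoint', 'regions_of', 'sense']
```

Request:
drive_tool([
  [0, 0.003, 0],
  [0, 0.003, 0],
  [0, 0.003, 0],
  [0, 0, 0],
], gripper=[0.54, 0.54, 0.54, 0.54], turn=[0, 0, 0, 0])

```text
time_s: 5.43
eef_pos: [413.1, -179.8, 91.0]
ee_rot: [0.704, -0.703, -0.073, 0.074]
force: [0.4, 0.4, 0.6]
grip_width: 0.464
```

Request:
drive_tool([
  [0, 0.004, 0],
  [0, 0.004, 0],
  [0, 0.003, 0],
  [0, 0.003, 0],
  [0, 0, 0],
], gripper=[0.54, 0.54, 0.54, 0.54, 0.54], turn=[0, 0, 0, 0, 0])

```text
time_s: 5.85
eef_pos: [413.1, -179.8, 77.1]
ee_rot: [0.704, -0.703, -0.073, 0.074]
force: [-0.1, 0.4, -0.7]
grip_width: 0.458
```

```bash
python3 - <<'E'
from h import *
p,M,s=pose();print(p,s["time_s"],s["grip_width"],s["force"])
_,d,t=wshot("w4")
E
python3 fit.py w4
```

```text
[ 413.11439016 -179.84749328   77.05112663] 5.85 0.4583047072712647 [-0.12498854  0.4412117  -0.74619831]
face n [ 0.1012 -0.4899  0.8659] tilt 30.02 front az -78.33 N 22764
blue 5898 3537 C [ 411.8 -171.6  100.8] ext [47.2 51.1] over face 213.0 [  20   83  139  169  180  157  208  157  135  234  243  220  200  195
  218  257  525 2268  288    0    0    0    0    0    0    0    0    0
    0    0    2]
yellow 618 102 C [ 530.5 -164.2   88.5] ext [15.4  7.3] over face 210.6 [ 1  0  0  0  0  1 10 41 51 61 42 46 47 35 37 52 42 31 30 23 21 20 18  9]
y [-0.979 -0.202  0.   ] x [-0.175  0.848  0.5  ] n [ 0.101 -0.49   0.866]
```

View pics/w4.png

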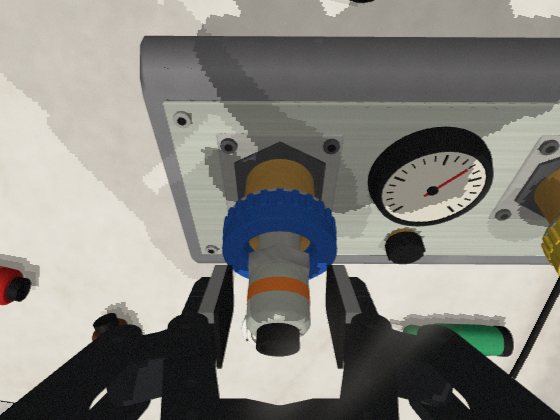

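No contact with the TCP well below collar height, so the fingertips really are about 40 mm back, as seen. I expect contact at TCP z ≈ 62, so I'll continue down carefully.

Request:
drive_tool([
  [0, 0.004, 0],
  [0, 0.004, 0],
  [0, 0.002, 0],
  [0, 0.002, 0],
  [0, 0, 0],
], gripper=[0.54, 0.54, 0.54, 0.54, 0.54], turn=[0, 0, 0, 0, 0])

```text
time_s: 6.32
eef_pos: [413.2, -179.9, 65.3]
ee_rot: [0.703, -0.703, -0.074, 0.074]
force: [-0.2, -0.3, -0.2]
grip_width: 0.46
```

Request:
drive_tool([
  [0, 0.002, 0],
  [0, 0.002, 0],
  [0, 0.001, 0],
  [0, 0, 0],
], gripper=[0.54, 0.54, 0.54, 0.54], turn=[0, 0, 0, 0])

```text
time_s: 6.65
eef_pos: [413.6, -180.1, 60.8]
ee_rot: [-0.703, 0.703, 0.074, -0.074]
force: [0.3, 0.5, 3.3]
grip_width: 0.462
```

```bash
python3 - <<'E'
from h import *
p,M,s=pose();print(p,s["time_s"],s["grip_width"],s["force"])
_,d,t=wshot("w5")
P=(cloud(d,t)-p)@M
for v in range(240,330,8): print(v,[ (u,P[v,u].round(0).tolist()) for u in (215,225,335,345)])
E
python3 fit.py w5
```

```text
[ 413.59623215 -180.14643908   60.78523252] 6.65 0.46196579021931206 [0.29500938 0.49049429 3.31221022]
240 [(215, [-37.0, 24.0, -6.0]), (225, [-21.0, -44.0, 24.0]), (335, [23.0, -41.0, 22.0]), (345, [39.0, 25.0, -6.0])]
248 [(215, [-38.0, 29.0, -13.0]), (225, [-21.0, -43.0, 20.0]), (335, [22.0, -43.0, 20.0]), (345, [40.0, 28.0, -12.0])]
256 [(215, [-39.0, 32.0, -19.0]), (225, [-21.0, -42.0, 16.0]), (335, [23.0, -42.0, 16.0]), (345, [41.0, 32.0, -19.0])]
264 [(215, [-40.0, 37.0, -27.0]), (225, [-22.0, -38.0, 10.0]), (335, [24.0, -38.0, 10.0]), (345, [42.0, 38.0, -28.0])]
272 [(215, [-24.0, -48.0, 12.0]), (225, [-21.0, -47.0, 11.0]), (335, [22.0, -48.0, 12.0]), (345, [26.0, -47.0, 11.0])]
280 [(215, [-23.0, -54.0, 12.0]), (225, [-20.0, -54.0, 12.0]), (335, [21.0, -54.0, 12.0]), (345, [25.0, -54.0, 12.0])]
288 [(215, [-23.0, -60.0, 11.0]), (225, [-19.0, -59.0, 11.0]), (335, [21.0, -59.0, 11.0]), (345, [24.0, -59.0, 11.0])]
296 [(215, [-22.0, -65.0, 11.0]), (225, [-19.0, -60.0, 9.0]), (335, [20.0, -62.0, 9.0]), (345, [23.0, -65.0, 11.0])]
304 [(215, [-21.0, -70.0, 12.0]), (225, [-19.0, 
[... 333 characters left out ...]
 (225, [-19.0, -63.0, -3.0]), (335, [20.0, -66.0, -1.0]), (345, [22.0, -74.0, 5.0])]
face n [ 0.1013 -0.4897  0.866 ] tilt 30.01 front az -78.31 N 24300
blue 6646 3752 C [ 411.7 -170.2   98.7] ext [46.7 50.4] over face 210.5 [  26  139  196  200  196  227  217  183  174  306  244  282  274  267
  270  343  908 2107   81    0    4    1    1]Traceback (most recent call last):
  File "fit.py", line 16, in <module>
    hist,e=np.histogram(h,bins=np.arange(h.min(),h.max()+1,1));top=np.percentile(h,97)
                                         ~~~~~^^
    return umr_minimum(a, axis, None, out, keepdims, initial, where)
ValueError: zero-size array to reduction operation minimum which has no identity
```

View pics/w5.png

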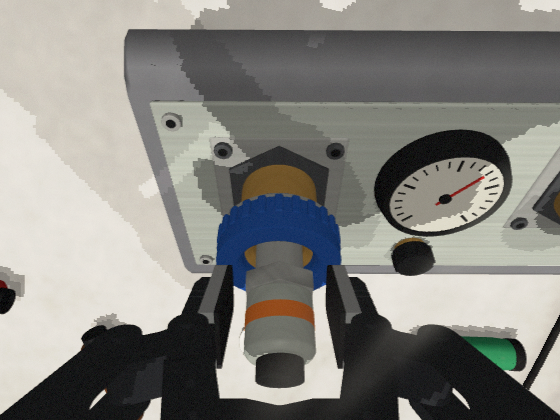

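Contact: 3.3 N upward, and the collar is about 2.5 mm in. Now I'll push along the coupling axis.

Request:
drive_tool([
  [0, 0.0013, 0.0008],
  [0, 0.0013, 0.0008],
  [0, 0.0013, 0.0008],
  [0, 0.0005, 0.0002],
  [0, 0, 0],
], gripper=[0.54, 0.54, 0.54, 0.54, 0.54], turn=[0, 0, 0, 0, 0])

```text
time_s: 7.12
eef_pos: [413.2, -177.9, 56.7]
ee_rot: [-0.703, 0.704, 0.074, -0.074]
force: [0.7, -1.1, 7.7]
grip_width: 0.462
```

```bash
python3 - <<'E'
from h import *
p,M,s=pose();print(p,s["time_s"],s["grip_width"],s["force"])
_,d,t=wshot("w6")
E
python3 fit.py w6 2>&1 | head -3
```

```text
[ 413.19323456 -177.88720309   56.67525964] 7.1167 0.4620018317396859 [ 0.740542   -1.08353541  7.68861198]
face n [ 0.1012 -0.4895  0.8661] tilt 29.99 front az -78.31 N 23485
blue 6829 4046 C [ 411.1 -167.8   94.9] ext [47.5 50.5] over face 206.0 [  38  147  193  199  229  186  221  183  189  297  243  252  226  233
  278  379 1117 2153   58    0    4    3    0    0    0    1]
```

View pics/w6.png

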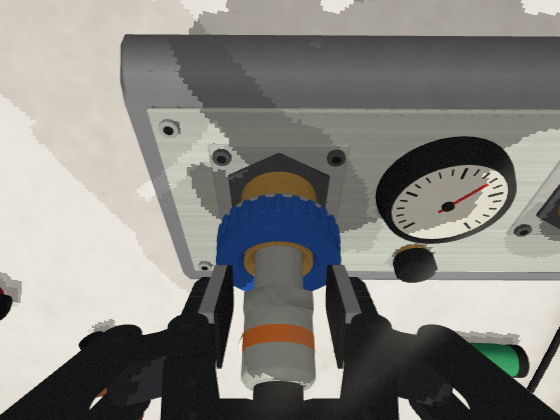

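The collar is 7 mm in (plane 213.0 to 206.0). The transmitter has lifted, and the plug now shows below the hex. I'll back off and line up the pads with its body.

Request:
drive_tool([
  [0, -0.006, -0.0025],
  [0, -0.006, -0.0025],
  [0, -0.0055, -0.0023],
  [0, 0, 0],
], gripper=[0.54, 0.54, 0.54, 0.54], turn=[0, 0, 0, 0])

```text
time_s: 7.5
eef_pos: [414.7, -185.2, 74.7]
ee_rot: [-0.703, 0.704, 0.074, -0.073]
force: [-0.4, 0.6, -0.1]
grip_width: 0.461
```

```bash
python3 - <<'E'
from h import *
p,M,s=pose();print(p,s["time_s"],s["grip_width"],s["force"])
_,d,t=wshot("w7")
E
python3 fit.py w7 2>&1 | head -3
```

```text
[ 414.71072578 -185.23036474   74.72048921] 7.5 0.46134323475683486 [-0.37954324  0.62313258 -0.08188882]
face n [ 0.1012 -0.4897  0.866 ] tilt 30.0 front az -78.32 N 24334
blue 6163 3852 C [ 411.5 -169.5   98.1] ext [46.5 50.9] over face 209.6 [   4   46  123  183  171  168  170  165  123  202  225  196  216  226
  247  290  396 2147  861    4]
```

View pics/w7.png

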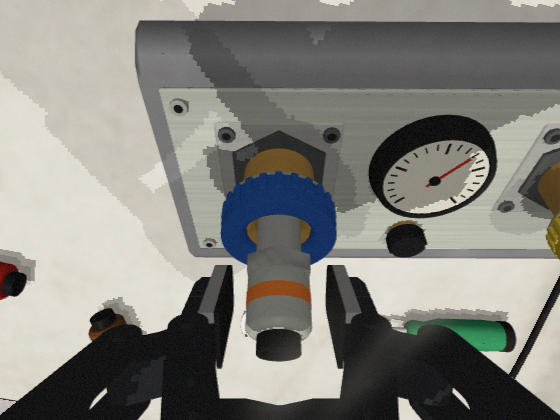

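The collar is held about 3.4 mm in, as described, and the transmitter is free between the pads. I'll close on it.

Request:
drive_tool([
  [0, 0, 0],
  [0, 0, 0],
  [0, 0, 0],
  [0, 0, 0],
  [0, 0, 0],
], gripper=[0.7, 0.85, 0.9, 0.9, 0.9], turn=[0, 0, 0, 0, 0], force=70)

```text
time_s: 7.97
eef_pos: [414.1, -184.4, 73.6]
ee_rot: [0.703, -0.703, -0.074, 0.074]
force: [-1.3, 1.4, -0.4]
grip_width: 0.279
```

Run:
```python
from h import *
p,M,s=pose();print(p,s["time_s"],s["grip_width"],s["force"],s["wrist_torque"])
_,d,t=wshot("w8")
P=(cloud(d,t)-p)@M
for v in range(250,400,10): print(v,[ (u,P[v,u].round(0).tolist()) for u in (225,232,240,280,318,328)])
```

```text
[ 414.12862499 -184.40998815   73.5901002 ] 7.9667 0.27894728334323177 [-1.28115818  1.417107   -0.38153198] [ 0.19810762  0.17775862 -0.00755831]
250 [(225, [-24.0, -21.0, 9.0]), (232, [-21.0, -22.0, 9.0]), (240, [-18.0, -21.0, 9.0]), (280, [1.0, -42.0, 18.0]), (318, [18.0, -21.0, 9.0]), (328, [23.0, -21.0, 9.0])]
260 [(225, [-40.0, 75.0, -43.0]), (232, [-35.0, 73.0, -42.0]), (240, [-18.0, -17.0, 2.0]), (280, [1.0, -45.0, 16.0]), (318, [19.0, -17.0, 2.0]), (328, [36.0, 73.0, -42.0])]
270 [(225, [-40.0, 73.0, -50.0]), (232, [-35.0, 73.0, -51.0]), (240, [-15.0, -47.0, 12.0]), (280, [1.0, -47.0, 12.0]), (318, [16.0, -47.0, 12.0]), (328, [37.0, 73.0, -50.0])]
280 [(225, [-21.0, -46.0, 7.0]), (232, [-17.0, -53.0, 11.0]), (240, [-14.0, -53.0, 11.0]), (280, [1.0, -50.0, 9.0]), (318, [15.0, -54.0, 12.0]), (328, [19.0, -54.0, 12.0])]
290 [(225, [-20.0, -55.0, 8.0]), (232, [-16.0, -60.0, 11.0]), (240, [-13.0, -61.0, 11.0]), (280, [1.0, -54.0, 7.0]), (318, [14.0, -61.0, 11.0]), (328, [18.0, -61.0, 11.0])]
300 [(225, [-18.0, -67.0, 11.0]), (232, [-15.0, -67.0, 11.0]), (240, [-13.0, -66.0, 11.0]
[... 974 characters left out ...]
04.0, 17.0]), (232, [-11.0, -103.0, 16.0]), (240, [-13.0, -73.0, -8.0]), (280, [1.0, -59.0, -21.0]), (318, [14.0, -73.0, -9.0]), (328, [12.0, -103.0, 17.0])]
370 [(225, [-12.0, -108.0, 18.0]), (232, [-11.0, -107.0, 17.0]), (240, [-32.0, 73.0, -142.0]), (280, [1.0, 74.0, -142.0]), (318, [32.0, 72.0, -141.0]), (328, [12.0, -107.0, 17.0])]
380 [(225, [-12.0, -111.0, 18.0]), (232, [-10.0, -110.0, 17.0]), (240, [-32.0, 73.0, -152.0]), (280, [1.0, 73.0, -152.0]), (318, [33.0, 73.0, -152.0]), (328, [11.0, -111.0, 18.0])]
390 [(225, [-11.0, -113.0, 18.0]), (232, [-10.0, -113.0, 17.0]), (240, [-32.0, 73.0, -162.0]), (280, [1.0, 75.0, -164.0]), (318, [33.0, 74.0, -163.0]), (328, [11.0, -113.0, 18.0])]
```

View pics/w8.png

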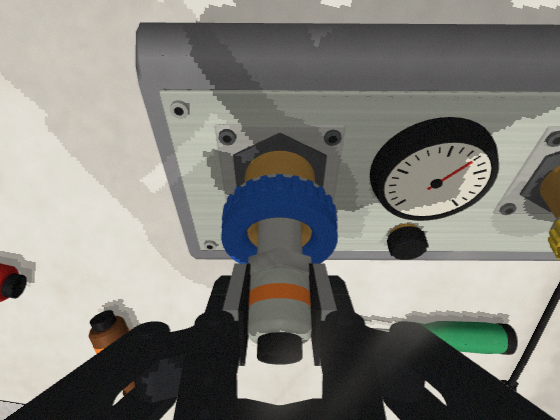

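The grip holds: opening 0.279, pads at ±13 mm on the body. I'll draw it out along the axis.

Request:
drive_tool([
  [0, -0.00866, -0.005],
  [0, -0.00866, -0.005],
  [0, -0.00866, -0.005],
  [0, -0.01299, -0.0075],
  [0, -0.01299, -0.0075],
  [0, -0.01299, -0.0075],
  [0, -0.01299, -0.0075],
  [0, 0, 0],
], gripper=[0.9, 0.9, 0.9, 0.9, 0.9, 0.9, 0.9, 0.9], turn=[0, 0, 0, 0, 0, 0, 0, 0])

```text
time_s: 8.68
eef_pos: [424.9, -231.0, 154.8]
ee_rot: [-0.702, 0.705, 0.075, -0.072]
force: [0.0, -0.2, -1.0]
grip_width: 0.274
```

```bash
python3 - <<'E'
from h import *
import cv2
p,M,s=pose();print(p,s["time_s"],s["grip_width"],s["force"],s["wrist_torque"])
_,d,t=wshot("w9")
im,dd=ctrl.capture("scene");np.savez("pics/s9.npz",p=im,d=dd);cv2.imwrite("pics/s9.png",cv2.resize(im[80:260,220:400,::-1],None,fx=3.3,fy=3.3,interpolation=cv2.INTER_CUBIC))
E
python3 fit.py w9 2>&1 | head -4
```

```text
[ 424.89322213 -231.00349585  154.76366983] 8.6833 0.2742549194144584 [ 0.0424426  -0.16015423 -0.97267431] [-0.02467172 -0.01582665  0.00879371]
face n [ 0.1014 -0.492   0.8647] tilt 30.16 front az -78.36 N 11684
blue 4445 3296 C [ 411.8 -171.3  100.9] ext [51.8 50.9] over face 212.9 [   2    1    0    0    0    0    0    0    0    0    0    0    0    0
    0    0    0    0    0    0    0    0    0    0    0    0    0    0
    1   21   39   56   68   62   80   43   44   98  134  131  126  117
```

View pics/w9.png

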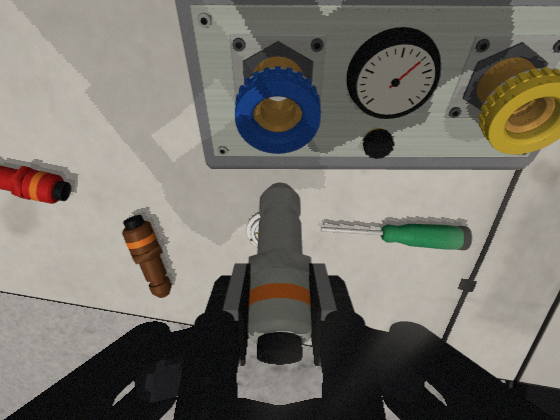

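View pics/s9.png

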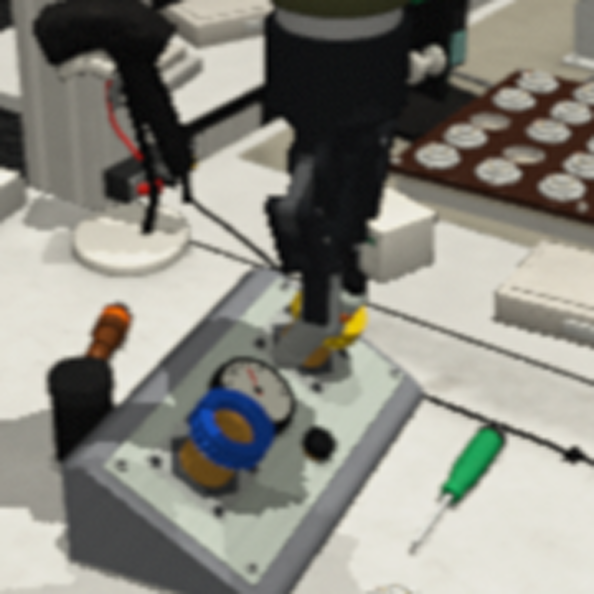

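The transmitter is out: the plug is at (280,215) in the wrist view and the blue bore is empty at (278,112). The blue collar is back up (212.9). Next I'll measure the transmitter's pose in the hand.

```bash
cat > hand.py <<'E'
from h import *
import sys
from scipy.optimize import least_squares
z=np.load(f"pics/{sys.argv[1]}.npz");p,M,s=pose()
P=(cloud(z["d"],z["T"])-p)@M
Q=P[180:360,240:322].reshape(-1,3)
nt=M.T@np.array([.1011,-.490,.866]);print("coupling axis in tool",nt.round(3))
# plug cylinder: fit axis, radius 10, points along axis
def fit(Q,r,x0):
    def res(a):
        dv=np.array([a[2],-1,a[3]]);dv/=np.linalg.norm(dv);c=np.array([a[0],-25,a[1]])
        w=Q-c;return np.linalg.norm(w-np.outer(w@dv,dv),axis=1)-r
    s=least_squares(res,x0,loss="soft_l1",f_scale=.5);return s.x,np.abs(res(s.x))
sel=Q[(abs(Q[:,0])<13)&(Q[:,1]>-36)&(Q[:,1]<-4)&(Q[:,2]<40)&(Q[:,2]>-5)]
a,r=fit(sel,10,[0,8,0,-.57]);
for _ in range(3):
    sel=sel[r<1.5];a,r=fit(sel,10,a)
dv=np.array([a[2],-1,a[3]]);dv/=np.linalg.norm(dv)
print("N",len(sel),"axis",dv.round(3),"angle to coupling deg",np.degrees(np.arccos(dv@nt)).round(2),"tilt",np.degrees(np.arctan(a[3])).round(2),"x-tilt",np.degrees(np.arctan(a[2])).round(2),"res",r.mean().round(2))
c=np.array([a[0],-25,a[1]])
A=Q[(np.linalg.norm((Q-c)-np.outer((Q-c)@dv,dv),axis=1)<10.8)]
h=(A-c)@dv;print("tip s pct",np.percentile(h,[0.2,1,2,5]).round(1))
tip=c+dv*np.percentile(h,.5);print("tip tool",tip.round(1),"world",(p+M@tip).round(1))
# tip from visible: orange band / connector start along axis
E
python3 hand.py w9
```

```text
coupling axis in tool [-0.002 -0.866 -0.501]
N 2171 axis [-0.003 -0.832 -0.555] angle to coupling deg 3.52 tilt -33.7 x-tilt -0.22 res 0.36
tip s pct [-30.3 -27.6 -25.3 -22.9]
tip tool [ 1.5 -0.8 26.9] world [ 419.5 -202.3  152.8]
```

```bash
cat >> hand.py <<'E'
print("--- ridge profile (x within 2 of axis): y, z")
cx=a[0]
R_=P[:, :].reshape(-1,3); R_=R_[(abs(R_[:,0]-cx)<2.0)&(R_[:,1]>-75)&(R_[:,1]<10)&(abs(R_[:,2])<45)]
# coordinates in nominal coupling frame: along nt (outward) and perp (rear-up)
e=np.array([0,-.5,.866]); sN=R_@nt; wN=R_@e
o=np.argsort(sN)
for lo in np.arange(np.floor(sN.min()/3)*3,sN.max(),3):
    k=(sN>=lo)&(sN<lo+3)
    if k.sum()>2: print(lo,k.sum(),np.median(wN[k]).round(2),wN[k].std().round(2))
E
python3 hand.py w9
python3 - <<'E'
import cv2
im=cv2.imread("pics/w9.png")[170:380,190:370];cv2.imwrite("pics/w9c.png",cv2.resize(im,None,fx=2.8,fy=2.8,interpolation=cv2.INTER_CUBIC))
E
```

```text
coupling axis in tool [-0.002 -0.866 -0.501]
N 2171 axis [-0.003 -0.832 -0.555] angle to coupling deg 3.52 tilt -33.7 x-tilt -0.22 res 0.36
tip s pct [-30.3 -27.6 -25.3 -22.9]
tip tool [ 1.5 -0.8 26.9] world [ 419.5 -202.3  152.8]
--- ridge profile (x within 2 of axis): y, z
-15.0 10 30.46 0.59
-12.0 16 31.93 0.4
-9.0 32 33.23 0.41
-6.0 35 33.16 0.45
-3.0 48 33.04 0.91
0.0 66 30.61 1.2
3.0 14 30.34 0.42
6.0 46 32.38 0.43
9.0 48 32.11 0.49
12.0 51 32.04 0.47
15.0 50 31.68 0.48
18.0 54 31.55 0.54
21.0 61 31.22 0.53
24.0 29 31.14 0.49
27.0 32 35.15 0.6
30.0 61 35.11 0.67
33.0 74 34.93 0.86
36.0 89 33.46 0.9
39.0 76 32.89 0.54
42.0 76 33.0 0.59
45.0 80 32.85 0.56
48.0 90 32.46 0.62
51.0 85 32.22 0.57
54.0 84 32.09 0.55
57.0 142 30.81 1.64
60.0 115 27.07 5.04
63.0 208 13.44 7.55
66.0 47 26.63 3.05
```

View pics/w9c.png

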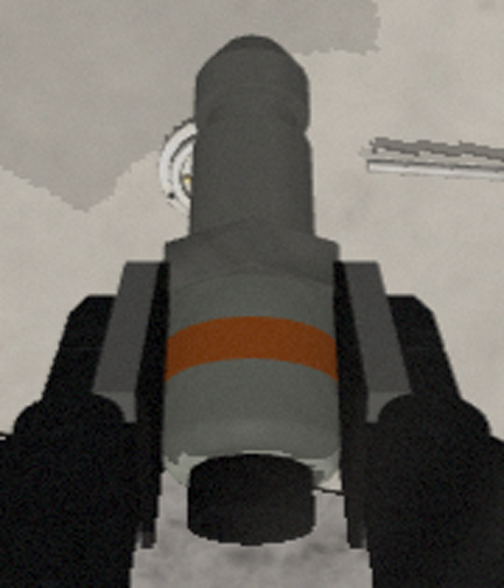

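The hand pose shows the transmitter tipped about 3.5° nose-up from the coupling axis: the ridge slope is the same on plug and body. The tip is at tool (1.3, 2, 28.5). I'll start the plug into the bore and straighten it by moving the grip sideways while it enters. First I'll move in front of yellow and re-measure.

Request:
drive_tool([
  [0.0192, 0, 0.0024],
  [0.0192, 0, 0.0025],
  [0.0192, 0, 0.0024],
  [0.0192, 0, 0.0025],
  [0.0192, 0, 0.0024],
  [0.0192, 0, 0.0025],
  [0.0192, 0, 0.0024],
  [0.0189, 0, 0.0025],
  [0, 0.012, 0],
  [0, 0.012, 0],
  [0, 0, 0],
], gripper=[0.9, 0.9, 0.9, 0.9, 0.9, 0.9, 0.9, 0.9, 0.9, 0.9, 0.9], turn=[0, 0, 0, 0, 0, 0, 0, 0, 0, 0, 0])

```text
time_s: 9.7
eef_pos: [568.2, -176.4, 124.4]
ee_rot: [0.704, -0.702, -0.072, 0.076]
force: [-0.5, 0.8, -1.3]
grip_width: 0.282
```

```bash
python3 - <<'E'
from h import *
p,M,s=pose();print(p,s["time_s"],s["grip_width"],s["force"],s["wrist_torque"]);print(M.round(4))
_,d,t=wshot("w10")
E
python3 fit.py w10 2>&1 ; python3 hand.py w10
```

```text
[ 568.16286247 -176.41269795  124.37720873] 9.7 0.2817565232883542 [-0.5462352   0.79671151 -1.32150211] [-0.00334997 -0.02219319  0.02444199]
[[ 0.9781 -0.0054 -0.2081]
 [ 0.2081  0.0029  0.9781]
 [-0.0046 -1.      0.004 ]]
face n [ 0.102  -0.4901  0.8657] tilt 30.04 front az -78.24 N 16582
blue 3590 1994 C [ 412. -171.  101.] ext [51.1 40.7] over face 213.2 [  4  28  70 105  96 121 103 114  87 127 180 159 153 139 153 171 192 809
 741  38]
yellow 4784 3205 C [ 564.5 -139.9  100.8] ext [50.4 50.6] over face 213.3 [   1    0    0    0    0    1    0    0    1    0    1    1    1    0
    0    0    0    0    0    0    0    0    0    0    0    0    0    2
   22   79   99   98   99  100   76   72  149  182  172  155  156  155
  196  308 1492 1113   48    0    0    0    0    0    0    0    0    0
    0    0    0    0    0    0    0    0    0    0    0    0    0    1
    1    1    2]
y [-0.979 -0.204  0.   ] x [-0.177  0.848  0.5  ] n [ 0.102 -0.49   0.866]
coupling axis in tool [-0.006 -0.867 -0.498]
N 2271 axis [-0.    -0.829 -0.559] angle to coupling deg 4.04 tilt -34.0 x-tilt -0.02 res 0.35
tip s pct [-35.4 -32.8 -30.5 -28.1]
tip tool [ 0.3  3.4 29.7] world [ 562.8 -147.7  122.6]
--- ridge profile (x within 2 of axis): y, z
-21.0 4 30.63 0.38
-18.0 17 31.6 0.54
-15.0 23 33.28 0.45
-12.0 42 33.36 0.52
-9.0 36 33.31 0.51
-6.0 74 31.73 1.29
-3.0 34 30.54 0.45
0.0 23 32.59 0.34
3.0 53 32.48 0.55
6.0 48 32.32 0.57
9.0 58 31.98 0.56
12.0 59 31.81 0.47
15.0 56 31.45 0.48
18.0 56 31.34 0.52
21.0 10 35.04 0.36
24.0 59 35.38 0.64
27.0 68 35.13 0.64
30.0 87 34.12 1.09
33.0 71 33.12 0.53
36.0 68 32.94 0.59
39.0 73 32.95 0.61
42.0 73 32.56 0.63
45.0 79 32.38 0.65
48.0 84 31.99 0.61
51.0 115 31.62 0.86
54.0 147 28.1 1.69
57.0 188 25.81 7.33
60.0 113 26.13 6.51
```

View pics/w10.png

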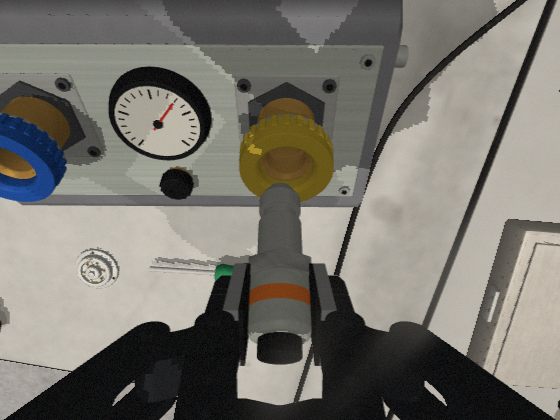

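The tool-frame numbers mix two pose readings because the arm was still settling. I'll redo it directly from the camera-to-tool calibration.

```bash
sed -i 's/^P=(cloud.*$/C=ctrl.camera_params("wrist")["tool_from_camera"];P=cloud(z["d"],C);M=z["T"][:3,:3]@C[:3,:3].T;p=z["T"][:3,3]-M@C[:3,3]/' hand.py
for w in w9 w10; do python3 hand.py $w | head -20; done
python3 - <<'E'
from h import *
p,M,s=pose();print(p,s["time_s"],s["dq"].round(4));print(M.round(4))
E
```

```text
coupling axis in tool [ 0.    -0.864 -0.504]
N 2299 axis [-0.001 -0.83  -0.558] angle to coupling deg 3.48 tilt -33.9 x-tilt -0.1 res 0.36
tip s pct [-33.5 -30.8 -28.5 -26.2]
tip tool [ 0.7  1.9 29.1] world [ 419.6 -202.3  152.8]
--- ridge profile (x within 2 of axis): y, z
-18.0 14 31.39 0.67
-15.0 16 32.97 0.47
-12.0 35 33.84 0.47
-9.0 37 33.8 0.43
-6.0 64 33.16 1.23
-3.0 47 30.89 0.94
0.0 17 31.26 0.94
3.0 46 32.9 0.45
6.0 47 32.63 0.52
9.0 56 32.54 0.44
12.0 51 32.08 0.49
15.0 59 32.0 0.52
18.0 61 31.69 0.5
21.0 21 31.61 0.5
24.0 44 35.55 0.68
coupling axis in tool [-0.007 -0.868 -0.497]
N 2305 axis [-0.001 -0.831 -0.557] angle to coupling deg 3.94 tilt -33.82 x-tilt -0.06 res 0.35
tip s pct [-33.5 -30.8 -28.6 -26.2]
tip tool [ 0.7  1.9 29.1] world [ 562.7 -147.8  122.6]
--- ridge profile (x within 2 of axis): y, z
-18.0 13 31.45 0.47
-15.0 15 32.85 0.39
-12.0 35 33.83 0.44
-9.0 38 33.53 0.5
-6.0 60 33.35 1.13
-3.0 51 31.12 0.89
0.0 15 30.9 0.72
3.0 46 32.92 0.49
6.0 51 32.73 0.53
9.0 48 32.4 0.49
12.0 56 32.24 0.54
15.0 60 31.96 0.47
18.0 63 31.73 0.55
21.0 25 31.76 0.44
24.0 36 35.58 0.56
[ 568.61377744 -176.87871542  125.9596802 ] 9.75 [-0.0063 -0.0302 -0.0358  0.0001  0.0146  0.001 ]
[[ 0.9782 -0.0036 -0.2078]
 [ 0.2078  0.0019  0.9782]
 [-0.0031 -1.      0.0026]]
```

Request:
drive_tool([
  [0, 0, 0],
  [0, 0, 0],
], gripper=[0.9, 0.9], turn=[0, 0, 0])

```text
invalid input at $.turn: expected 2 entries
```

Request:
drive_tool([
  [0, 0, 0],
  [0, 0, 0],
], gripper=[0.9, 0.9], turn=[0, 0])

```text
time_s: 9.92
eef_pos: [569.7, -177.8, 128.4]
ee_rot: [-0.703, 0.703, 0.074, -0.073]
force: [-0.4, -0.8, -1.6]
grip_width: 0.277
```

```bash
python3 - <<'E'
from h import *
p,M,s=pose();print(p,s["time_s"],s["grip_width"],s["force"],s["wrist_torque"]);print(M.round(4))
_,d,t=wshot("w11")
E
python3 fit.py w11 | grep -E "^(face|yellow|blue|y )" ; python3 hand.py w11|head -4
cat > rel.py <<'E'
# tip of the held transmitter relative to yellow seat in seat frame (axis, across-level, up-slope)
from h import *
import sys
z=np.load(f"pics/{sys.argv[1]}.npz");C=ctrl.camera_params("wrist")["tool_from_camera"]
M=z["T"][:3,:3]@C[:3,:3].T;p=z["T"][:3,3]-M@C[:3,3]
Y=np.array([float(v) for v in sys.argv[2].split(",")]);n=np.array([.1013,-.4897,.866]);n/=np.linalg.norm(n)
ylev=np.array([.979,.2025,0]);ylev/=np.linalg.norm(ylev);e=np.cross(n,ylev)
for nm,t in [("tip",[.7,4.4,30.7]),("grip63",np.array([.7,4.4,30.7])+63*np.array([0,-.831,-.557]))]:
    w=p+M@np.array(t)-Y;print(nm,"along",(w@n).round(1),"level",(w@ylev).round(1),"upslope",(w@e).round(1))
print("TCP",p.round(1))
for nm,v in (("n",n),("level",ylev),("up",e)):print(nm,"in tool",(M.T@v).round(3))
E
python3 rel.py w11 564.1,-139.7,100.9
```

```text
[ 569.6843218  -177.79594445  128.369902  ] 9.9167 0.2774800234698245 [-0.37560629 -0.81867141 -1.61422207] [0.0003065  0.02311008 0.01318465]
[[ 9.783e-01  7.000e-04 -2.073e-01]
 [ 2.073e-01 -4.000e-04  9.783e-01]
 [ 6.000e-04 -1.000e+00 -5.000e-04]]
face n [ 0.1022 -0.4901  0.8657] tilt 30.04 front az -78.22 N 16404
blue 3534 1971 C [ 412. -171.  101.] ext [51.  40.3] over face 213.3 [  11   35   92   99  105  111  100   96   90  147  180  147  154  132
yellow 4837 3244 C [ 564.5 -139.8  100.8] ext [49.3 51.1] over face 213.4 [   2    1    0    0    0    0    0    0    0    0    0    0    0    0
y [-0.979 -0.204  0.   ] x [-0.177  0.848  0.5  ] n [ 0.102 -0.489  0.866]
coupling axis in tool [-0.002 -0.866 -0.501]
N 2294 axis [-0.002 -0.831 -0.557] angle to coupling deg 3.65 tilt -33.82 x-tilt -0.15 res 0.36
tip s pct [-33.5 -31.  -28.5 -26.1]
tip tool [ 0.7  1.8 29.1] world [ 564.3 -149.2  126.6]
tip along 23.8 level -1.7 upslope 4.8
grip63 along 86.7 level -1.6 upslope 0.7
TCP [ 569.7 -177.8  128.4]
n in tool [-0.002 -0.866 -0.5  ]
level in tool [ 1.     0.001 -0.005]
up in tool [ 0.005 -0.5    0.866]
```

Request:
drive_tool([
  [0.0018, 0.0024, -0.0042],
  [0, 0.005, 0.0029],
  [0, 0.005, 0.0029],
  [0, 0.005, 0.0029],
  [0, 0, 0],
  [0, 0, 0],
  [0, 0, 0],
], gripper=[0.9, 0.9, 0.9, 0.9, 0.9, 0.9, 0.9], turn=[0, 0, 0, 0, 0, 0, 0])

```text
time_s: 10.55
eef_pos: [570.5, -172.9, 110.5]
ee_rot: [-0.703, 0.703, 0.074, -0.074]
force: [-0.3, 0.6, -0.5]
grip_width: 0.278
```

```bash
python3 - <<'E'
from h import *
p,M,s=pose();print(p,s["time_s"],s["grip_width"],s["force"],s["wrist_torque"],s["dq"].round(3));
_,d,t=wshot("w12")
E
python3 fit.py w12 | grep -E "^(face|yellow|blue|y )" ; python3 hand.py w12|head -4
python3 rel.py w12 564.2,-139.7,100.9
```

```text
[ 570.50149862 -172.89040924  110.4699828 ] 10.55 0.2777857241341503 [-0.25402579  0.59308379 -0.54197044] [-0.00503756  0.00912482 -0.00754936] [-0.001 -0.002 -0.005  0.001 -0.    -0.002]
face n [ 0.1019 -0.4901  0.8657] tilt 30.04 front az -78.26 N 17233
blue 2629 1399 C [ 412.2 -170.9  101.1] ext [43.7 30. ] over face 213.1 [ 20  61  86  93  97  91  86  87  95 113 115 114  97  96  99 146 467 636
yellow 5125 3442 C [ 564.5 -140.   100.7] ext [48.5 51.2] over face 213.2 [   1    0    1    1    0    0    0    0    1    0    0    0    0    0
y [-0.979 -0.203  0.   ] x [-0.176  0.848  0.5  ] n [ 0.102 -0.49   0.866]
coupling axis in tool [-0.003 -0.866 -0.5  ]
N 2308 axis [-0.002 -0.831 -0.557] angle to coupling deg 3.67 tilt -33.82 x-tilt -0.14 res 0.36
tip s pct [-33.5 -31.  -28.6 -26.2]
tip tool [ 0.7  2.2 29.3] world [ 565.1 -144.1  108.3]
tip along 6.0 level -0.0 upslope -0.1
grip63 along 68.9 level 0.2 upslope -4.3
TCP [ 570.5 -172.9  110.5]
n in tool [-0.002 -0.866 -0.5  ]
level in tool [ 1.     0.    -0.005]
up in tool [ 0.005 -0.5    0.866]
```

View pics/w12.png

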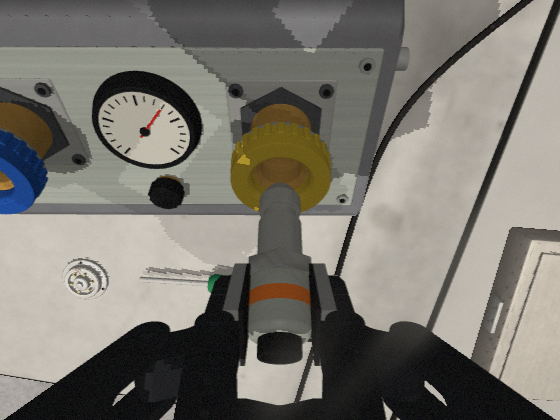

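The tip is on the yellow axis (0.0, −0.1 mm), 6 mm above the collar. I'll enter the funnel along the axis and watch the force.

Request:
drive_tool([
  [0, 0.0035, 0.002],
  [0, 0.0035, 0.002],
  [0, 0.0035, 0.002],
  [0, 0.0035, 0.002],
  [0, 0.0017, 0.001],
  [0, 0, 0],
  [0, 0, 0],
], gripper=[0.9, 0.9, 0.9, 0.9, 0.9, 0.9, 0.9], turn=[0, 0, 0, 0, 0, 0, 0])

```text
time_s: 11.18
eef_pos: [568.6, -164.1, 94.6]
ee_rot: [-0.703, 0.703, 0.074, -0.074]
force: [-0.4, 0.1, -1.6]
grip_width: 0.278
```

```bash
cat > chk.sh <<'E'
python3 - <<'E'
from h import *
p,M,s=pose();print(p,s["time_s"],s["grip_width"],"F",s["force"].round(2),"in tool",(M.T@s["force"]).round(2),s["wrist_torque"].round(2));
wshot("$1")
E
python3 fit.py $1 | grep -E "^(face|yellow)" |cut -c1-120; python3 hand.py $1|head -4
python3 rel.py $1 564.2,-139.7,100.9 |head -3
E
bash chk.sh w13
```

```text
[ 568.5651182  -164.08024703   94.61232385] 11.1833 0.27825981526618554 F [-0.39  0.14 -1.62] in tool [-0.35  1.62  0.22] [-0.01  0.05  0.01]
face n [ 0.1019 -0.4901  0.8657] tilt 30.04 front az -78.26 N 17622
yellow 5741 3741 C [ 564.5 -139.8  100.9] ext [49.2 51.1] over face 213.2 [   3    1    0    0    0    0    1    0    0 
coupling axis in tool [-0.003 -0.866 -0.5  ]
N 938 axis [ 0.036 -0.214 -0.976] angle to coupling deg 47.63 tilt -77.61 x-tilt 9.48 res 0.7
tip s pct [-39.4 -39.1 -38.9 -38.3]
tip tool [ -0.4 -16.6  40.8] world [ 559.8 -124.2  111.2]
tip along -12.2 level -0.1 upslope -0.2
grip63 along 50.7 level 0.1 upslope -4.4
TCP [ 568.6 -164.1   94.6]
```

View pics/w13.png

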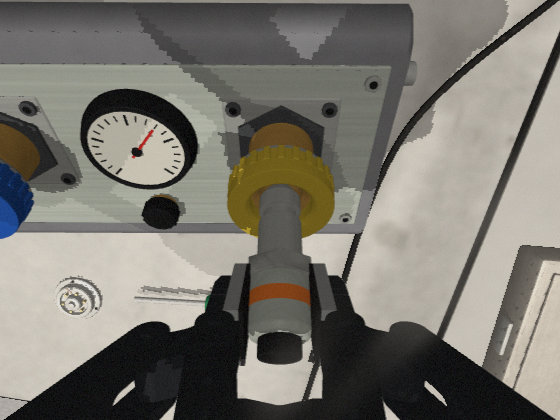

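Request:
drive_tool([
  [0, 0.0015, 0.0014],
  [0, 0.0015, 0.0014],
  [0, 0.0015, 0.0014],
  [0, 0, 0],
  [0, 0, 0],
], gripper=[0.9, 0.9, 0.9, 0.9, 0.9], turn=[0, 0, 0, 0, 0])

```text
time_s: 11.65
eef_pos: [567.9, -160.3, 90.2]
ee_rot: [-0.703, 0.704, 0.074, -0.073]
force: [0.8, -2.2, -2.2]
grip_width: 0.278
```

```bash
bash chk.sh w14
```

```text
[ 567.91834897 -160.33373938   90.22639744] 11.65 0.2782732944736405 F [ 0.76 -2.19 -2.18] in tool [ 0.29  2.18 -2.3 ] [-0.54 -0.36 -0.01]
face n [ 0.1017 -0.4898  0.8659] tilt 30.02 front az -78.27 N 17815
yellow 5875 3774 C [ 564.4 -139.8  100.9] ext [49.3 50.9] over face 213.2 [   1    1    0    1    0    1    1    0    0 
coupling axis in tool [-0.002 -0.866 -0.501]
N 1065 axis [ 0.07  -0.417 -0.906] angle to coupling deg 35.43 tilt -65.3 x-tilt 9.47 res 0.68
tip s pct [-31.  -30.4 -30.  -29.1]
tip tool [ -1.1 -12.2  35.3] world [ 559.5 -126.   102.4]
tip along -17.9 level 0.0 upslope 0.9
grip63 along 44.9 level 0.2 upslope -3.3
TCP [ 567.9 -160.3   90.2]
```

Request:
drive_tool([
  [0, 0.0015, 0.0014],
  [0, 0.0015, 0.0014],
  [0, 0.0015, 0.0014],
  [0, 0, 0],
  [0, 0, 0],
], gripper=[0.9, 0.9, 0.9, 0.9, 0.9], turn=[0, 0, 0, 0, 0])

```text
time_s: 12.12
eef_pos: [567.3, -156.9, 85.5]
ee_rot: [-0.703, 0.704, 0.074, -0.073]
force: [3.2, -6.4, -5.1]
grip_width: 0.277
```

```bash
bash chk.sh w15; python3 hand.py w15 | tail -22
```

```text
[ 567.30165281 -156.93127861   85.46504982] 12.1167 0.27693954223343786 F [ 3.21 -6.43 -5.05] in tool [ 1.8   5.07 -6.95] [-1.4  -0.81 -0.07]
face n [ 0.1018 -0.4898  0.8658] tilt 30.02 front az -78.26 N 18815
yellow 6077 3833 C [ 564.5 -139.7  100.9] ext [48.1 51.2] over face 213.2 [   1    0    0    0    0    0    0    0    0 
coupling axis in tool [-0.002 -0.865 -0.502]
N 1055 axis [-0.025 -0.026 -0.999] angle to coupling deg 58.36 tilt -88.5 x-tilt -44.07 res 0.69
tip s pct [-277.4 -277.2 -277.  -276.5]
tip tool [  0.5 -17.8  41.9] world [ 559.1 -115.8  103.1]
tip along -23.8 level 0.1 upslope 1.5
grip63 along 39.1 level 0.2 upslope -2.6
TCP [ 567.3 -156.9   85.5]
0.0 58 46.18 7.19
3.0 212 41.65 6.28
6.0 44 28.91 1.43
9.0 45 28.75 1.22
12.0 43 28.08 1.47
15.0 54 28.38 1.37
18.0 47 28.17 1.44
21.0 18 28.61 1.02
24.0 46 31.75 0.76
27.0 57 31.82 0.78
30.0 66 31.4 0.85
33.0 65 31.42 0.96
36.0 71 31.05 0.9
39.0 71 31.31 0.99
42.0 72 31.21 0.9
45.0 82 30.86 1.01
48.0 71 30.63 0.92
51.0 93 30.34 1.06
54.0 166 27.84 3.09
57.0 74 24.25 2.25
60.0 139 21.94 4.2
63.0 15 24.03 2.43
```

View pics/w15.png

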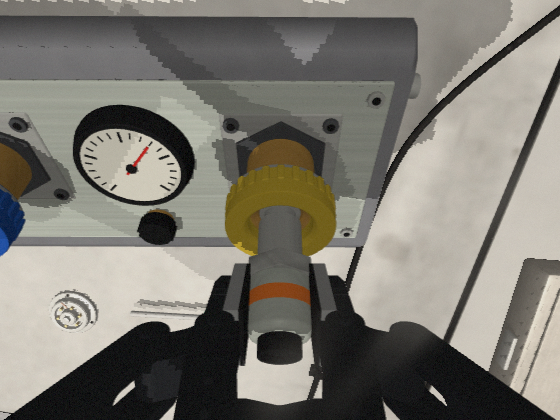

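The reaction is purely sideways (about 8 N), because the plug isn't turning in the tight pads. I'll ease the grip so it can straighten.

Request:
drive_tool([
  [0, 0, 0],
  [0, 0, 0],
  [0, 0, 0],
], gripper=[0.9, 0.9, 0.9], turn=[0, 0, 0], force=22)

```text
time_s: 12.42
eef_pos: [567.3, -156.9, 85.5]
ee_rot: [-0.703, 0.704, 0.074, -0.073]
force: [4.7, -5.6, -4.7]
grip_width: 0.282
```

```bash
sed -i 's/^cx=a\[0\]/cx=.7/' hand.py; bash chk.sh w16; python3 hand.py w16 | tail -22
```

```text
[ 567.32115917 -156.94676765   85.4685608 ] 12.4167 0.28204627104285485 F [ 4.75 -5.63 -4.7 ] in tool [ 3.47  4.72 -6.48] [-1.42 -0.85 -0.07]
face n [ 0.1018 -0.4897  0.8659] tilt 30.01 front az -78.25 N 18816
yellow 6089 3828 C [ 564.5 -139.7  100.9] ext [48.  51.1] over face 213.3 [   1    0    0    0    1    0    0    0    0 
coupling axis in tool [-0.002 -0.865 -0.502]
N 1054 axis [-0.025 -0.023 -0.999] angle to coupling deg 58.53 tilt -88.67 x-tilt -47.23 res 0.68
tip s pct [-313.  -312.9 -312.7 -312.2]
tip tool [  0.5 -17.7  41.9] world [ 559.1 -115.8  103.1]
tip along -23.8 level 0.1 upslope 1.5
grip63 along 39.1 level 0.2 upslope -2.6
TCP [ 567.3 -156.9   85.5]
0.0 55 47.52 7.46
3.0 214 42.98 5.87
6.0 45 31.74 0.47
9.0 49 31.57 0.52
12.0 52 31.4 0.49
15.0 49 31.36 0.5
18.0 57 31.03 0.49
21.0 12 31.28 0.34
24.0 46 35.3 0.6
27.0 64 35.1 0.59
30.0 85 34.74 0.93
33.0 69 33.62 0.59
36.0 74 33.19 0.53
39.0 72 33.31 0.49
42.0 85 33.18 0.57
45.0 85 32.94 0.64
48.0 86 32.58 0.57
51.0 88 32.55 0.61
54.0 147 30.83 1.77
57.0 128 27.14 6.47
60.0 191 25.83 7.59
63.0 27 27.5 0.82
```

Request:
drive_tool([
  [0, 0.0013, 0.0017],
  [0, 0.0013, 0.0017],
  [0, 0.0013, 0.0017],
  [0, 0, 0],
  [0, 0, 0],
], gripper=[0.9, 0.9, 0.9, 0.9, 0.9], turn=[0, 0, 0, 0, 0])

```text
time_s: 12.88
eef_pos: [566.8, -153.0, 82.7]
ee_rot: [-0.702, 0.705, 0.075, -0.073]
force: [4.0, -9.1, 0.0]
grip_width: 0.276
```

```bash
cat > ax.py <<'E'
# held axis vs yellow seat axis, both from the wrist view
from h import *
import sys
z=np.load(f"pics/{sys.argv[1]}.npz");C=ctrl.camera_params("wrist")["tool_from_camera"]
M=z["T"][:3,:3]@C[:3,:3].T;P=cloud(z["d"],z["T"])
Y=np.array([564.3,-139.75,100.9]);n=np.array([.1013,-.4897,.866]);n/=np.linalg.norm(n)
yl=np.cross([0,0,1],[-n[0],-n[1],0]);yl/=-np.linalg.norm(yl);e=np.cross(n,yl)
Q=(P.reshape(-1,3)-Y);S,L,W=Q@n,Q@yl,Q@e
xt=.7; tx=((P-(z["T"][:3,3]-M@C[:3,3]))@M).reshape(-1,3)[:,0]
k0=(abs(tx-xt)<2)&(S>-5)&(S<60)&(abs(W)<20)
pr=[]
for lo in np.arange(-4,58,2.):
    k=k0&(S>=lo)&(S<lo+2)
    if k.sum()>4: pr.append((lo+1,round(float(np.median(W[k])),1)))
print(pr)
E
bash chk.sh w17 | grep -v -E "tip|coupl|^N"; for w in w16 w17; do python3 ax.py $w;done
```

```text
[ 566.83995565 -153.03425587   82.69238931] 12.8833 0.2764436267591045 F [ 4.03 -9.09  0.03] in tool [ 2.06  0.02 -9.72] [-1.92 -0.71 -0.11]
face n [ 0.1019 -0.4898  0.8659] tilt 30.02 front az -78.25 N 19880
yellow 5993 3694 C [ 564.4 -139.3  100.2] ext [47.  50.9] over face 212.4 [   2   31  103  169  141  162  162  166  134 
grip63 along 34.7 level 0.5 upslope -0.5
TCP [ 566.8 -153.    82.7]
[(np.float64(-3.0), 8.5), (np.float64(-1.0), 9.6), (np.float64(1.0), 9.9), (np.float64(3.0), 8.9), (np.float64(5.0), 8.8), (np.float64(7.0), 8.7), (np.float64(9.0), 8.7), (np.float64(11.0), 8.6), (np.float64(13.0), 8.6), (np.float64(15.0), 8.2), (np.float64(17.0), 8.4), (np.float64(21.0), 12.6), (np.float64(23.0), 12.4), (np.float64(25.0), 12.3), (np.float64(27.0), 11.9), (np.float64(29.0), 10.9), (np.float64(31.0), 10.8), (np.float64(33.0), 10.4), (np.float64(35.0), 10.6), (np.float64(37.0), 10.6), (np.float64(39.0), 10.4), (np.float64(41.0), 10.3), (np.float64(43.0), 9.9), (np.float64(45.0), 9.8), (np.float64(47.0), 10.0), (np.float64(49.0), 9.6), (np.float64(51.0), 7.8), (np.float64(53.0), 4.9), (np.float64(55.0), -5.4), (np.float64(57.0), -8.9)]
[(np.float64(-3.0), 9.2), (np.float64(-1.0), 16.8), (np.float64(1.0), 9.3), (np.float64(3.0), 9.4), (np.float64(5.0), 9.2), (np.float64(7.0), 9.2), (np.float64(9.0), 9.4), (np.float64(11.0), 9.3), (np.float64(13.0), 9.7), (np.float64(15.0), 13.2), (np.float64(17.0), 13.6), (np.float64(19.0), 13.6), (np.float64(21.0), 13.6), (np.float64(23.0), 13.1), (np.float64(25.0), 12.1), (np.float64(27.0), 12.1), (np.float64(29.0), 12.1), (np.float64(31.0), 12.0), (np.float64(33.0), 12.0), (np.float64(35.0), 12.2), (np.float64(37.0), 11.9), (np.float64(39.0), 11.9), (np.float64(41.0), 11.7), (np.float64(43.0), 11.8), (np.float64(45.0), 11.4), (np.float64(47.0), 9.4), (np.float64(49.0), 6.9), (np.float64(51.0), -3.7), (np.float64(53.0), 5.7), (np.float64(55.0), 6.6)]
```

View pics/w17.png

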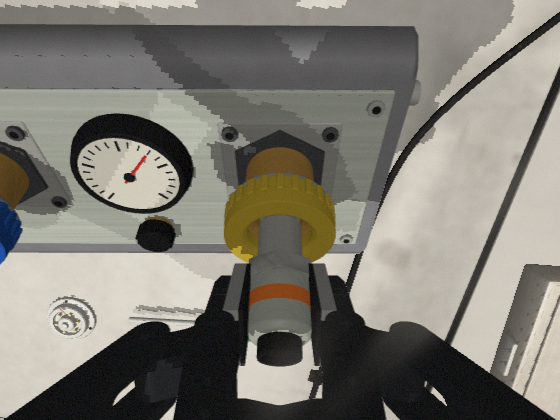

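It is straightened (plug and body ridges flat within about 0.5°), the tip is at −29 mm, and the collar is starting to draw in. I'll firm up the grip and push home along the axis.

Request:
drive_tool([
  [0, 0, 0],
  [0, 0.0017, 0.001],
  [0, 0.0017, 0.001],
  [0, 0.0017, 0.001],
  [0, 0.0017, 0.001],
  [0, 0.0017, 0.001],
  [0, 0, 0],
], gripper=[0.9, 0.9, 0.9, 0.9, 0.9, 0.9, 0.9], turn=[0, 0, 0, 0, 0, 0, 0], force=70)

```text
time_s: 13.52
eef_pos: [565.7, -147.7, 73.6]
ee_rot: [-0.702, 0.705, 0.075, -0.073]
force: [4.7, -8.3, -3.5]
grip_width: 0.277
```

```bash
bash chk.sh w18 | grep -v -E "tip|coupl|^N"; for w in w18; do python3 ax.py $w|sed 's/np.float64//g';done
```

```text
[ 565.68365242 -147.67339279   73.569497  ] 13.5167 0.2774334390684657 F [ 4.69 -8.27 -3.53] in tool [ 2.87  3.57 -9.05] [-1.71 -0.89 -0.02]
face n [ 0.1019 -0.4896  0.866 ] tilt 30.01 front az -78.24 N 21127
yellow 5710 3315 C [ 564.2 -138.    97.6] ext [39.3 50.9] over face 209.6 [  23  100  169  169  175  171  186  160  147 
grip63 along 24.0 level 0.5 upslope -0.3
TCP [ 565.7 -147.7   73.6]
[((-3.0), 17.1), ((-1.0), 9.4), ((1.0), 9.5), ((5.0), 13.5), ((7.0), 13.6), ((9.0), 13.8), ((11.0), 13.6), ((13.0), 12.6), ((15.0), 12.1), ((17.0), 12.0), ((19.0), 12.1), ((21.0), 12.1), ((23.0), 12.3), ((25.0), 12.1), ((27.0), 12.3), ((29.0), 12.0), ((31.0), 11.9), ((33.0), 11.9), ((35.0), 11.3), ((37.0), 8.6), ((39.0), 7.4), ((41.0), -4.2), ((43.0), 6.3)]
```

View pics/w18.png

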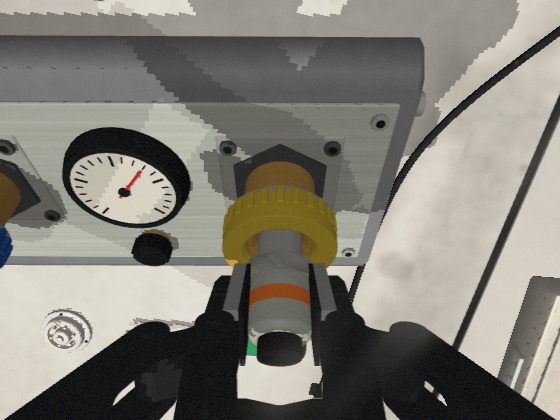

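Hex start is at about +3.5, so the tip is near −39 mm. The collar is drawn about 3.5 mm in and hasn't latched yet. I'll push about 3–4 mm more to the stop.

Request:
drive_tool([
  [0, 0.0013, 0.0007],
  [0, 0.0013, 0.0007],
  [0, 0.0009, 0.0005],
  [0, 0, 0],
  [0, 0, 0],
], gripper=[0.9, 0.9, 0.9, 0.9, 0.9], turn=[0, 0, 0, 0, 0])

```text
time_s: 13.98
eef_pos: [565.3, -146.1, 70.5]
ee_rot: [-0.702, 0.705, 0.075, -0.073]
force: [2.6, -9.8, -0.5]
grip_width: 0.281
```

```bash
bash chk.sh w19 | grep -v -E "tip|coupl|^N"; for w in w19; do python3 ax.py $w|sed 's/np.float64//g';done
```

```text
[ 565.30203991 -146.12969133   70.53352616] 13.9833 0.2810997800707175 F [ 2.63 -9.77 -0.45] in tool [  0.55   0.5  -10.1 ] [-1.86 -0.56 -0.03]
face n [ 0.1016 -0.4894  0.8661] tilt 29.99 front az -78.27 N 21059
yellow 5576 2986 C [ 564.7 -140.3  100.5] ext [35.1 51. ] over face 213.1 [   1    0    0    0    0    0    0    0    0 
grip63 along 20.6 level 0.4 upslope -0.5
TCP [ 565.3 -146.1   70.5]
[((-3.0), 9.2), ((-1.0), 16.6), ((1.0), 17.7), ((3.0), 13.8), ((5.0), 13.8), ((7.0), 13.8), ((9.0), 13.4), ((11.0), 12.1), ((13.0), 12.1), ((15.0), 12.0), ((17.0), 12.0), ((19.0), 12.2), ((21.0), 11.9), ((23.0), 12.0), ((25.0), 11.8), ((27.0), 11.8), ((29.0), 11.8), ((31.0), 11.4), ((33.0), 9.4), ((35.0), 7.1), ((37.0), -3.2), ((39.0), -6.7), ((41.0), 6.6)]
```

View pics/w19.png

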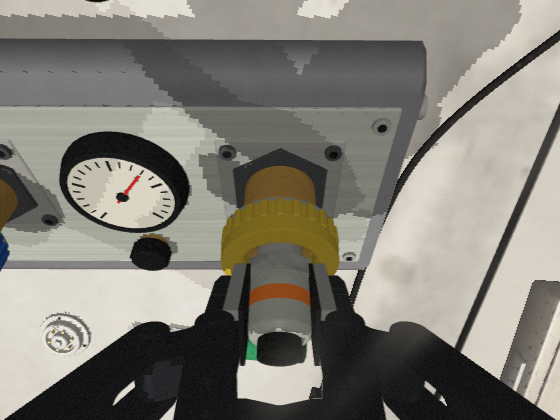

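The yellow collar has sprung back up (213.1 against 213.2 originally) with the hex close to it, so it latched. I'll make a small tug to confirm, then release.

Request:
drive_tool([
  [0, -0.0017, -0.001],
  [0, -0.0017, -0.001],
  [0, 0, 0],
], gripper=[0.9, 0.9, 0.9], turn=[0, 0, 0])

```text
time_s: 14.28
eef_pos: [565.2, -146.9, 72.5]
ee_rot: [-0.703, 0.704, 0.074, -0.073]
force: [4.9, -5.9, -10.2]
grip_width: 0.282
```

Request:
drive_tool([
  [0, 0, 0],
  [0, 0, 0],
  [0, 0, 0],
  [0, 0, 0],
  [0, 0, 0],
  [0, 0, 0],
], gripper=[0.7, 0.6, 0.5, 0.5, 0.5, 0.5], turn=[0, 0, 0, 0, 0, 0])

```text
time_s: 14.78
eef_pos: [564.7, -146.0, 73.3]
ee_rot: [0.703, -0.703, -0.074, 0.074]
force: [-1.0, -0.5, 0.2]
grip_width: 0.498
```

```bash
bash chk.sh w20 | grep -v -E "tip|coupl|^N"; for w in w20; do python3 ax.py $w|sed 's/np.float64//g';done
```

```text
[ 564.72427861 -146.01973555   73.29548398] 14.7833 0.4982948333516811 F [-1.03 -0.48  0.24] in tool [-1.11 -0.24 -0.26] [ 0.06 -0.02  0.05]
face n [ 0.1018 -0.4896  0.866 ] tilt 30.0 front az -78.25 N 20686
yellow 6116 3605 C [ 564.6 -140.2  100.7] ext [48.5 51.1] over face 213.3 [   2   16   88  161  187  189  188  169  198 
grip63 along 23.0 level -0.0 upslope 0.9
TCP [ 564.7 -146.    73.3]
[((-3.0), 8.6), ((-1.0), 9.2), ((1.0), 17.9), ((3.0), 12.2), ((5.0), 13.0), ((7.0), 13.0), ((9.0), 13.1), ((11.0), 12.4), ((13.0), 11.3), ((15.0), 11.3), ((17.0), 11.2), ((19.0), 11.4), ((21.0), 11.3), ((23.0), 11.2), ((25.0), 11.1), ((27.0), 10.9), ((29.0), 11.0), ((31.0), 11.0), ((33.0), 10.5), ((35.0), 8.4), ((37.0), 6.2), ((39.0), -4.5), ((41.0), 5.4), ((43.0), 5.8)]
```

View pics/w20.png

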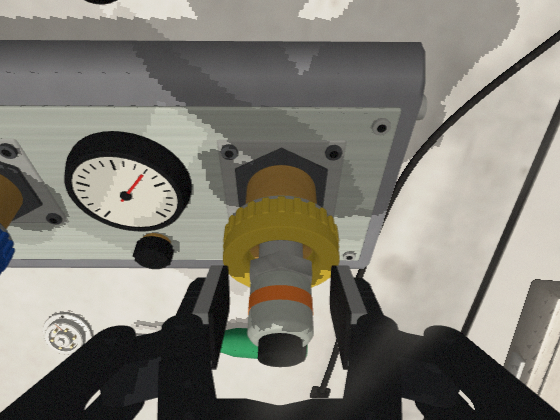

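The tug met 10 N and it held. It is released, the collar is up and the hex starts about 3 mm over it. I'll retract upward.

Request:
drive_tool([
  [0, -0.01, 0],
  [0, -0.015, 0],
  [0, -0.02, 0],
  [0, -0.025, 0],
  [0, -0.025, 0],
  [0, -0.025, 0],
  [0, -0.01, 0],
  [0, 0, 0],
  [0, 0, 0],
], gripper=[0.5, 0.5, 0.5, 0.5, 0.4, 0.4, 0.4, 0.4, 0.4], turn=[0, 0, 0, 0, 0, 0, 0, 0, 0])

```text
time_s: 15.58
eef_pos: [564.5, -146.0, 202.6]
ee_rot: [0.703, -0.703, -0.074, 0.074]
force: [0.8, -0.1, 0.3]
grip_width: 0.604
```

```bash
python3 - <<'E'
from h import *
import cv2
p,M,s=pose();print(p,s["time_s"],s["force"])
wshot("w21")
for n in ("scene","top"):
    im,d=ctrl.capture(n);cv2.imwrite(f"pics/{n}21.png",im[:,:,::-1]);c=ctrl.camera_params(n)
    for q in ["transmitter_grip","transmitter","driver_small","jar_dark","sensor_2"]:
        for k in ctrl.pinpoint(n,q)[:4]: print(n,q,round(k["score"],2),(np.linalg.inv(c["view"])@np.r_[k["centre"],1])[:3].round(1))
E
python3 fit.py w21|cut -c1-90; python3 ax.py w21 |sed 's/np.float64//g'
python3 - <<'E'
import cv2,numpy as np
a=cv2.imread("pics/scene21.png")[100:280,200:400];b=cv2.imread("pics/w21.png")
cv2.imwrite("pics/f21.png",np.hstack([cv2.resize(a,(400,360)),cv2.resize(b,(400,360))]))
E
```

```text
[ 564.53383219 -145.99709152  202.57407382] 15.5833 [ 0.75970302 -0.0788424   0.27232816]
scene transmitter_grip 0.98 [ 309.9 -309.7   16.3]
scene transmitter_grip 0.88 [360.5  66.5  17.4]
scene transmitter_grip 0.86 [ 223.4 -280.7   15.2]
scene transmitter_grip 0.75 [ 568.5 -154.3  118.4]
scene transmitter 0.94 [ 161.  -278.3   14. ]
scene transmitter 0.91 [ 334.1 -361.5   15.5]
scene transmitter 0.9 [300.1  86.9  11.2]
scene transmitter 0.79 [ 563.  -118.6   66.5]
scene driver_small 0.71 [ 542.8 -259.5   -4.2]
scene jar_dark 0.82 [429.4 -20.3  -1.4]
scene sensor_2 0.52 [ 421.8 -287.    -0. ]
top transmitter_grip 0.91 [ 316.6 -312.1   14.9]
top transmitter_grip 0.84 [ 225.6 -276.    13.5]
top transmitter 0.82 [ 162.8 -277.2    9.5]
top transmitter 0.61 [ 336.4 -364.1   12.3]
top driver_small 0.71 [ 5.396e+02 -2.538e+02 -5.000e-01]
top sensor_2 0.47 [ 426.8 -281.4    0.9]
face n [ 0.1018 -0.4901  0.8657] tilt 30.04 front az -78.27 N 11851
blue 2859 1857 C [ 412.7 -171.   101. ] ext [52.7 52. ] over face 213.1 [ 10  40  53  66  
  77   1]
yellow 2112 1375 C [ 564.6 -140.1  100.7] ext [49.2 50.6] over face 213.2 [  1   0   0   0
  51  45  63  53  45  51  76  63  54  65  67  75  96 582 580  33]
y [-0.979 -0.203  0.   ] x [-0.176  0.848  0.5  ] n [ 0.102 -0.49   0.866]
[((-3.0), 8.5), ((-1.0), 16.9), ((1.0), 18.4), ((5.0), 12.8), ((7.0), 12.6), ((9.0), 12.8), ((11.0), 11.8), ((13.0), 11.5), ((15.0), 11.3), ((17.0), 11.8), ((19.0), 11.5), ((21.0), 11.4), ((23.0), 11.1), ((25.0), 11.2), ((27.0), 11.0), ((29.0), 10.8), ((31.0), 11.0), ((33.0), 10.6), ((35.0), 8.7), ((37.0), 6.3), ((39.0), -2.7), ((41.0), -8.1), ((43.0), 5.5)]
```

View pics/f21.png

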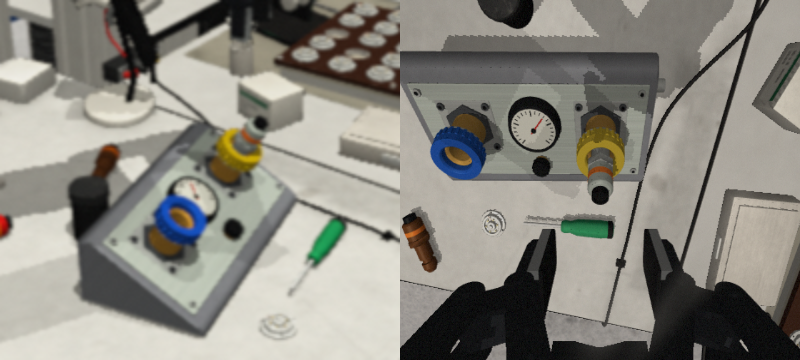

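The picture shows the transmitter standing in the yellow coupling (right panel (600,175)), the blue coupling empty, both collars up, and the other objects in place. The gripper touches nothing, so I'll hand in the job.

```bash
python3 -c "
from rig import ctrl
print(ctrl.finish_job())"
```

```text
the job is handed in; nothing more can be done
None
```

The transmitter is out of the blue coupling, locked in the yellow one and released. I handed the job in at about 16 s of the 45 s allowed; no verdict was reported.

**What I did:** I pushed the blue collar in 7 mm with the fingertips. Then I gripped the freed transmitter, drew it out about 90 mm along the axis, and pushed it into yellow until the collar sprang back.

**Last checks:**
- **Collars:** both tops were back within about 0.2 mm of where they started.
- **Seat:** the hex starts roughly 3 mm over the collar, so the tip is near −40 mm. A tug of about 10 N did not pull it out.
- **Angle:** its axis is about 2–3° (0.05 rad at most) off the coupling's, under the 0.1 rad limit.
- **Loose things:** the screwdriver and the loose sensor read within about 5 mm of their starting positions in both the scene and top views. So did the jar in the scene view; the top view did not report it at the end.
- **Gripper:** it stood well above everything, with no force on it.

**What disagreed:**
- **Fingertips:** they were about 40 mm behind the reported TCP. I settled this with two cameras and by contact.
- **Tilt in the grip:** the transmitter sat about 3.7° off in the hand. I straightened it in the bore with an eased grip and a sideways push of about 8–10 N.

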